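Eject a sleeved gift box with the pedal and reverse it

TASK

The gift box was slid into its blue sleeve the wrong way round. Press the ejector pedal under the clear guard smoothly down to its stop without ramming it and hold it there for about a second so that the box is pushed part of the way out; then take the box right out of the sleeve, turn it end for end keeping its lid up, and slide it back in fully home so that the dark red end shows at the mouth. Leave the pedal up and do not disturb the tin, the stamp or the ribbon spool nearby.

Things in the scene. Friction and masses are not known exactly. Their poses are not given: they have to be found in the camera images.
- jig: Fixed fixture, place and yaw vary. Origin: on the worktop under the sleeve's middle; y = way out of the sleeve (about to the robot's right), x roughly toward the robot, z up. In its frame (mm): foot plate 8 high, x -40..40, y -190..152; grey ejector housing x -38..38, y -125..-57, 108 high; pedal and guard stick out of it to -y. 'jig' values below are in this frame.
- mouth (a point): Centre of the sleeve's mouth, jig (0, 48.5, 35) mm. Fixed blue card sleeve: y -49.5..48.5, inside x -33..33 and z 20..53, top outside z 55. Steel lead-in cheeks beside the mouth, y 48..60, widen from x +-34 to +-40, top at z 48.
- apron (a point): Middle of the open apron before the mouth, on its top, jig (0, 98, 20) mm. Aluminium bed, top z 20, x -22..22 (narrower than the box, so fingers pass down on both sides to the foot plate at z 8), runs level from inside the sleeve to y 148.
- home (a point): Where the box centre is when fully home, jig (0, 0, 35) mm. Fixed back stops then touch the box's inner end at jig y -50, and its outer end stands 1.5 mm proud of the mouth, so it cannot be gripped until ejected.
- guard_edge (a point): Middle of the lower outer edge (yellow) of the fixed clear guard plate over the pedal, jig (0, -191, 108) mm; plate 5 thick, x -39..39, from here back to the housing. It covers the whole pedal: reach under it from the jig's -y end, the tool pointing along jig +y and down, leaning 35 to 45 degrees from vertical.
- pedal (a joint): Pedal angle, rad: 0 at rest (up), grows when pressed, stop at 0.32. Hinge along jig x at jig y -90, z 40 mm. Spring return: about 5 N at the pad to start, 11 N just before the stop, then rigid. It drives a brass pusher behind the box: a full stroke brings the box about 65 mm out, less in proportion; the pusher goes back with the pedal, the box stays out.
- pedal_pad (a point): Point to press, on top of the black rubber pad (60 x 60 mm, red outer edge), 85 mm from the hinge, 14 mm inside the pad's outer edge; moves with the pedal: at rest jig (0, -173, 58) mm, at the stop jig (0, -175, 31). The guard's outer edge is 18 mm further out and its underside 50 mm higher than this point at rest.
- box_centre (a point): Centre of the closed brown gift box, 62 x 100 x 30 mm (x, y, z), lid up, about 0.12 kg. Its +y end has a dark red cap 18 mm long; the other end is plain. It starts in the sleeve, red end inward (box y opposite to jig y). Grip it across its 62 mm width from above.
- box_red_end (a point): Centre of the box's dark red end face, 50 mm from the box centre along its +y axis; at the end it must be at the mouth, jig y 50 mm.
- tin_mid (a point): Middle of a round cream and brown sweet tin, 65 mm across, 40 high; bystander, leave alone.
- stamp_mid (a point): Middle of a wooden hand stamp, 32 x 44 x 65 mm high, upright; bystander, leave alone.
- spool_mid (a point): Middle of a red ribbon spool lying flat, 66 mm across, 26 high; bystander, leave alone.

How it is judged (in metres and radians):
On the way, in this order (a step that is already met when the one before it is completed fails the run):
1. the pedal is held down at its stop (value of joint pedal above 0.3 rad), for 0.5 s.
2. the box is right out of the sleeve (y of box_centre in the frame of jig above 0.1 m), for 0.1 s.
At the end, for the whole second after the job is handed in: The box lies at rest in the sleeve, lid up, pushed home to within about 5 mm, with its dark red end at the mouth; the pedal is back up (y of box_red_end in the frame of jig between 0.044 and 0.055 m and y of box_centre in the frame of jig between -0.006 and 0.006 m and x of box_centre in the frame of jig between -0.005 and 0.005 m and z of box_centre in the frame of jig between 0.03 and 0.041 m and angle between box_centre's own z axis and vertical below 0.1 rad and value of joint pedal below 0.03 rad); the robot touches nothing.
It fails at once if the pedal is rammed (more than 45 N) (contact force between any of the fingers, the arm and pedal above 45 N).
It fails at once if the tin is moved more than 20 mm (distance of tin_mid from where it was at the start of the episode above 0.02 m).
It fails at once if the stamp is moved more than 20 mm (distance of stamp_mid from where it was at the start of the episode above 0.02 m).
It fails at once if the spool is moved more than 20 mm (distance of spool_mid from where it was at the start of the episode above 0.02 m).
It also fails if it takes over 72 s, if anything falls off the work surface, if the arm or the gripper's body presses on something with over 40 N, if the wrist force passes 120 N, or if a joint passes its speed limit or range.

ROBOT

A 6-joint arm with a two-finger parallel gripper is mounted at the origin on a cart in front of the work surface, level with it; the furniture and walls round the work are solid. World frame = base frame: x ahead of the robot, y to its left, z up, the work surface at z = 0. Lengths are in mm, angles in degrees, forces in N, time in s.
With the tool pointing down it reaches from about 350 to 850 mm from the base axis. Payload 8.1 kg.
Tool frame: the origin (TCP) lies at the very end of the fingers, on their centre line; the grasp point (between the pads) lies 19 mm behind it; x points along the fingers, z is the direction in which the jaws open and shut, and the axes are right-handed (so a half turn about x gives the same grasp; the last joint's range is limited). The gripper opens to 85 mm and grips with 20 to 120 N. Pads are 22 mm wide; open, the fingers measure 114 mm over their backs; the gripper's body (76 mm by 85 mm) begins 54 mm behind the grasp point. The pads swing forward as they close: fully open they stand 13 mm farther back than shut.
Start: joints at [-69.695, 7.471, 85.268, -0, 87.261, -4.893], TCP at [255.475, -542.898, 231.292] pointing down, gripper open.
Joint ranges: [-169.43, 169.43], [-51.17, 129.36], [1.28, 143.12], [-76.62, 256.62], [0, 156.53], [-152.29, 152.29]. Speed limits (degrees/s): [136.94, 136.94, 159.86, 180, 180, 180].

INTERFACE

Orientations are given as [roll, pitch, yaw] about the fixed x, y, z axes, in that order (R = Rz(yaw) Ry(pitch) Rx(roll)).
In Python, from bench import r, vision, order gives the robot as it stands. The module is installed in compiled form; this text tells all that it offers.
- The arm moves only by the shell command python3 -m jog 'ROWS' [FORCE]. ROWS is JSON, a list of rows, each a list of 3 entries, a list of its own where there are three numbers: the shift along the world's x, y, z in m, then the turn, a rotation vector about the world's x, y, z in rad, then the opening, from -1 (shut) to 1 (fully open). A call has 1 to 5 rows; each row is the pose to reach, as a shift and turn from the pose commanded when the call began; what a row does not reach only later rows make up. A row lasts 1/12 s, in which the tool goes at most 41.7 mm and 7.16 degrees, less where a joint would pass 70% of its speed; a pose out of reach is approached as far as the arm can. A call with a gripper value outside its range is refused whole. The fingers move at their own pace and stop on an object; FORCE is the grip in N (left out, the last holds). Time passes only in rows, so rows that repeat a pose let the fingers close. It gives the time, the measured TCP pose, the force and the opening at its end, in the units of the state.
- r.sense(): the state, without advancing time (a new reading comes with each control period).
- vision.snapshot(name): name is "scene" or "top" or "wrist"; returns the picture (400x640x3 uint8, red, green, blue); there is no depth.
- vision.camera_model(name): a dict with "fov_y" (degrees; the focal length in pixels is half the picture's height over the tangent of half this angle, whatever the lens; pixels are square), "cx", "cy" (the principal point, pixels), "world_to_cam" (4x4, takes a point from world to camera coordinates). Camera axes: x right, y down, z forward; pixel columns grow to the right and rows downward; lengths in mm; the calibration is good to about 2 mm. A picture is of the moment at which its call begins: read the wrist's pose just before it. camera_model takes no time and is no camera call; for the wrist camera it gives the pose at the moment of the call.
- order.hand_in(): hands the job in, once; it reports no verdict.
The state is a dict: "time": time; "joint_pos": joint angles; "qd": joint speeds; "joint_efforts": joint torques, N m; "tool_pos": TCP position; "tcp_rot": TCP orientation; "ft_force": force on the tool from outside, world axes, zero at the start; "wrist_torque": the same for the moment, N m; "finger_gap": finger opening in mm.
Only numpy, scipy, OpenCV 4.12 (cv2) and the standard library are available. Lean on these libraries where they do the work, as an engineer would, in place of code of your own. Each camera call takes 0.05 s, during which the arm holds its last target.

## Working session

There is one attempt and no reset: what is moved stays moved. The work goes in short steps, Python scripts to look and compute and a shell command to move; the robot and the scene stay as the last step left them, time stands still between calls to the robot, and variables do not carry over. Pictures are saved under pics/ and viewed, and the job is handed in when it is done.

```bash
mkdir -p pics; python3 - <<'E'
from bench import r,vision,order
import cv2
s=r.sense();print(s)
for n in("scene","top"):
    cv2.imwrite(f"pics/{n}0.png",vision.snapshot(n)[:,:,::-1]);print(n,vision.camera_model(n))
E
```

```text
{'time': 0.0, 'joint_pos': array([-6.96932172e+01,  7.51437903e+00,  8.53292261e+01,  5.94156565e-04,
        8.72613467e+01, -4.89208341e+00]), 'qd': array([ 0.09309222,  0.16786939, -0.06180786, -0.01271831, -0.04806137,
        0.04211965]), 'joint_efforts': array([ 1.09594039e-04, -5.69412446e+01, -5.00548625e+01, -5.89867227e-05,
        1.49944983e-02,  1.76340222e-05]), 'tool_pos': array([ 255.29964756, -542.37213858,  230.25253954]), 'tcp_rot': array([174.78395445,  89.89504654, 109.98279168]), 'ft_force': array([-0.40442835, -0.31584509,  0.24250857]), 'wrist_torque': array([ 0.06863875,  0.05591378, -0.00964676]), 'finger_gap': 85.48551481774946}
scene {'fov_y': 43.74654112805068, 'cx': 320.0719437073867, 'cy': 201.08970635308071, 'world_to_cam': array([[ 8.65398927e-01, -5.01011848e-01, -8.47493696e-03,
        -3.93394989e+02],
       [-2.57442563e-01, -4.30043622e-01, -8.65324107e-01,
         1.99435271e+02],
       [ 4.29893038e-01,  7.51032363e-01, -5.01141064e-01,
         1.16847124e+03],
       [ 0.00000000e+00,  0.00000000e+00,  0.00000000e+00,
         1.00000000e+00]])}
top {'fov_y': 43.74246076962704, 'cx': 320.3556234856699, 'cy': 204.76331532797167, 'world_to_cam': array([[ 2.53945861e-02, -9.99676751e-01, -1.22820973e-03,
         4.66900454e+01],
       [-9.73222952e-01, -2.44417751e-02, -2.28560027e-01,
         4.88730928e+02],
       [ 2.28456126e-01,  6.99950918e-03, -9.73529047e-01,
         1.14072932e+03],
       [ 0.00000000e+00,  0.00000000e+00,  0.00000000e+00,
         1.00000000e+00]])}
```

View pics/scene0.png

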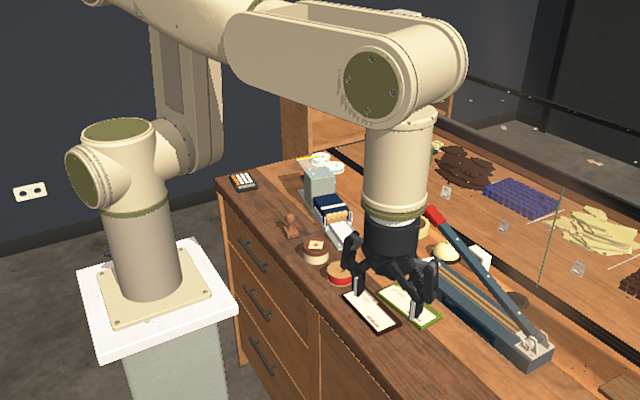

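View pics/top0.png

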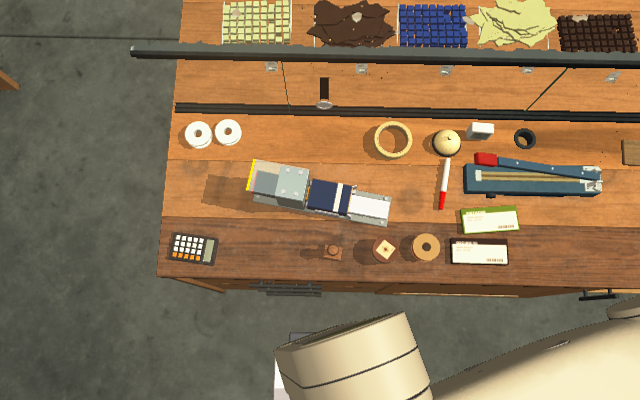

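The top view shows the jig lying from about (245,170) to (390,215). The yellow guard edge is at the left and the apron at the right. The stamp is at (333,250), the tin at (384,248) and the spool at (426,246).

```bash
python3 - <<'E'
import cv2
a=cv2.imread("pics/top0.png")[150:270,225:445];cv2.imwrite("pics/top0c.png",cv2.resize(a,None,fx=3.6,fy=3.6,interpolation=cv2.INTER_CUBIC))
a=cv2.imread("pics/scene0.png")[145:290,270:390];cv2.imwrite("pics/scene0c.png",cv2.resize(a,None,fx=4,fy=4,interpolation=cv2.INTER_CUBIC))
E
```

```text
(no output)
```

View pics/top0c.png

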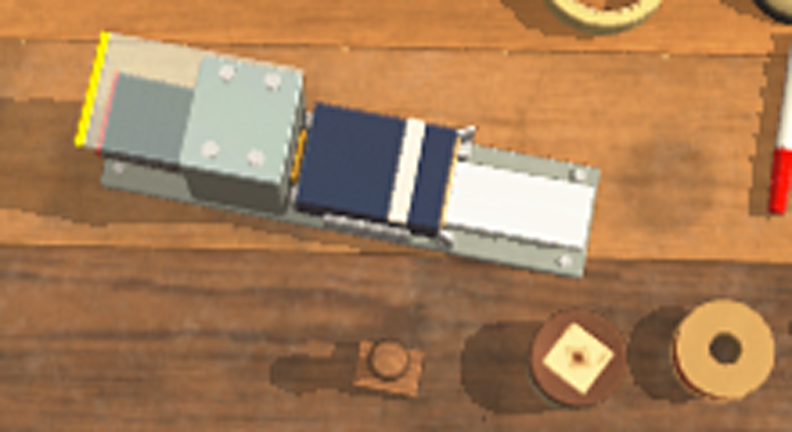

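View pics/scene0c.png

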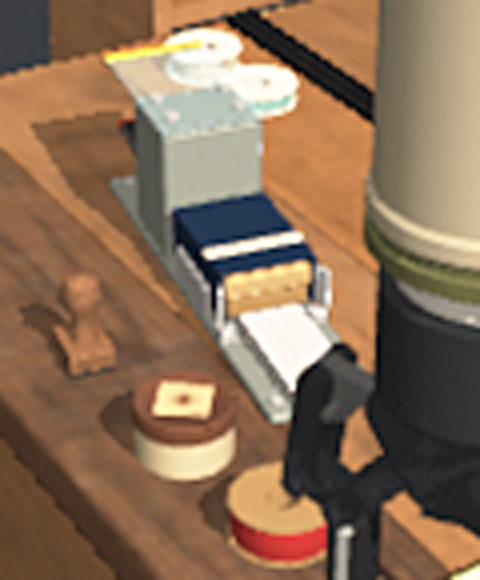

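```bash
cat > h.py <<'E'
import numpy as np, cv2
from scipy.spatial.transform import Rotation as R
from scipy.optimize import least_squares
def ray(cm,p):
    W=np.array(cm["world_to_cam"]);f=200/np.tan(np.radians(cm["fov_y"]/2))
    d=W[:3,:3].T@np.array([(p[0]-cm["cx"])/f,(p[1]-cm["cy"])/f,1]);o=-W[:3,:3].T@W[:3,3];return o,d
def onz(cm,p,z):
    o,d=ray(cm,p);return o+d*(z-o[2])/d[2]
def proj(cm,X):
    W=np.array(cm["world_to_cam"]);f=200/np.tan(np.radians(cm["fov_y"]/2))
    c=W[:3,:3]@np.asarray(X,float)+W[:3,3];return np.array([cm["cx"]+f*c[0]/c[2],cm["cy"]+f*c[1]/c[2]])
E
python3 - <<'E'
from h import *
from bench import vision
cm=vision.camera_model("top")
P=[((317,103),(-35,-49.5,55)),((462,128),(-35,48.5,55)),((437,235),(35,48.5,55)),((297,207),(35,-49.5,55)),
((600,168),(-40,152,8)),((583,276),(40,152,8)),((102,186),(40,-190,8)),((106,33),(-39,-191,110)),((81,146),(39,-191,110)),((203,50),(-38,-125,108)),((304,70),(-38,-57,108)),((285,185),(38,-57,108))]
J=[];Wd=[]
for c,j in P:
    w=onz(cm,(c[0]/3.6+225,c[1]/3.6+150),j[2]);J.append(j[:2]);Wd.append(w[:2])
J=np.array(J,float);Wd=np.array(Wd)
def f(v):
    c,s=np.cos(v[2]),np.sin(v[2]);return J@np.array([[c,s],[-s,c]])+v[:2]-Wd
s=least_squares(lambda v:f(v).ravel(),[450,0,np.pi],loss="soft_l1",f_scale=3)
print(s.x,np.degrees(s.x[2]));print(np.round(f(s.x),1))
print("stamp",onz(cm,(388/3.6+225,358/3.6+150),65),"tin",onz(cm,(578/3.6+225,357/3.6+150),40),"spool",onz(cm,(725/3.6+225,349/3.6+150),26))
E
```

```text
[510.42780122  35.13992287   2.97275953] 170.32657471458077
[[ 0.5 -0.4]
 [-0.9  1.3]
 [ 4.3 -2.8]
 [ 4.   0.1]
 [ 0.1 -2.2]
 [-1.8 -1. ]
 [ 0.4  1.6]
 [ 0.2  1. ]
 [-0.3  2.3]
 [-2.5 -0.4]
 [-2.  -1.3]
 [ 0.2  1.6]]
stamp [378.95187131  27.21596935  65.        ] tin [386.36266082 -99.22045144  40.        ] spool [ 396.30251732 -199.69201856   26.        ]
```

```bash
cat >> h.py <<'E'
JO=np.array([510.4,35.1,0.]);JY=170.33
RJ=R.from_euler('z',JY,degrees=True)
def j2w(p): return RJ.apply(p)+JO
def w2j(p): return RJ.inv().apply(np.asarray(p)-JO)
def cur(s): return np.array(s["tool_pos"]),R.from_euler('xyz',s["tcp_rot"],degrees=True)
def rotxz(x,z):
    x=np.array(x,float);x/=np.linalg.norm(x);z=np.array(z,float);z-=x*(x@z);z/=np.linalg.norm(z)
    return R.from_matrix(np.c_[x,np.cross(z,x),z])
def need(s,pw,Rt):
    p,Rc=cur(s);return np.round((pw-p)/1000,4),np.round((Rt*Rc.inv()).as_rotvec(),4)
def lean(a,sg=1): # jig-frame lean about x
    a=np.radians(a);return RJ*rotxz([0,np.sin(a),-np.cos(a)],[sg,0,0])
E
python3 - <<'E'
from h import *
from bench import r
s=r.sense();p,Rc=cur(s);print(Rc.as_matrix().round(3))
for sg in(1,-1):
    print(need(s,j2w([0,-230,230]),lean(45,sg)),need(s,j2w([0,-230,230]),lean(0,sg)))
print(j2w([0,-170,68]),j2w([0,-230,130]))
E
```

```text
[[-0.001  0.905  0.426]
 [ 0.002  0.426 -0.905]
 [-1.     0.    -0.002]]
(array([ 2.937e-01,  8.042e-01, -3.000e-04]), array([-0.58  , -0.7598, -2.0464])) (array([ 2.937e-01,  8.042e-01, -3.000e-04]), array([-1.6000e-03,  1.4000e-03, -2.1794e+00]))
(array([ 2.937e-01,  8.042e-01, -3.000e-04]), array([-0.6502,  0.492 ,  0.9114])) (array([ 2.937e-01,  8.042e-01, -3.000e-04]), array([-0.0012, -0.0013,  0.9622]))
[538.95545137 202.68456432  68.        ] [549.03384597 261.8320576  130.        ]
```

```bash

python3 -m jog '[[[0.015,0.04,0.002],[-0.033,0.025,0.046],-1],[[0.03,0.08,0.004],[-0.065,0.049,0.091],-1],[[0.044,0.12,0.006],[-0.098,0.074,0.137],-1],[[0.059,0.16,0.008],[-0.13,0.098,0.182],-1],[[0.074,0.2,0.01],[-0.163,0.123,0.228],-1]]'
python3 -m jog '[[[0.015,0.04,0.002],[-0.033,0.025,0.046],-1],[[0.03,0.08,0.004],[-0.065,0.049,0.091],-1],[[0.044,0.12,0.006],[-0.098,0.074,0.137],-1],[[0.059,0.16,0.008],[-0.13,0.098,0.182],-1],[[0.074,0.2,0.01],[-0.163,0.123,0.228],-1]]'
python3 - <<'E'
from h import *
from bench import r
s=r.sense();print(s["joint_pos"].round(1),s["ft_force"].round(1),need(s,j2w([0,-240,230]),lean(45,-1)))
E
```

```text
time: 0.52
tool_pos: [327.5, -346.1, 240.7]
tcp_rot: [-68.8, 78.2, -120.4]
ft_force: [1.4, 0.1, -0.1]
finger_gap: 25.7
time: 0.93
tool_pos: [399.9, -150.6, 251.2]
tcp_rot: [-75.3, 66.7, -113.5]
ft_force: [1.2, 0.4, -0.1]
finger_gap: -0.1
[ -8.7 -14.9 107.7 -22.5  93.2  29.4] [ 1.2  0.4 -0.1] (array([ 0.1508,  0.4223, -0.0212]), array([-0.3217,  0.248 ,  0.4517]))
```

```bash

python3 -m jog '[[[0.015,0.04,-0.002],[-0.033,0.025,0.046],-1],[[0.03,0.08,-0.004],[-0.065,0.049,0.091],-1],[[0.044,0.12,-0.006],[-0.098,0.074,0.137],-1],[[0.059,0.16,-0.008],[-0.13,0.098,0.182],-1],[[0.074,0.2,-0.01],[-0.163,0.123,0.228],-1]]'
python3 -m jog '[[[0.015,0.04,-0.002],[-0.033,0.025,0.046],-1],[[0.03,0.08,-0.004],[-0.065,0.049,0.091],-1],[[0.044,0.12,-0.006],[-0.098,0.074,0.137],-1],[[0.059,0.16,-0.008],[-0.13,0.098,0.182],-1],[[0.074,0.2,-0.01],[-0.163,0.123,0.228],-1]]'
python3 - <<'E'
from h import *
from bench import r,vision
s=r.sense();print(s["joint_pos"].round(1),s["ft_force"].round(1),need(s,j2w([0,-240,150]),lean(45,-1)))
cm=vision.camera_model("wrist");print(cm)
cv2.imwrite("pics/w1.png",vision.snapshot("wrist")[:,:,::-1])
cv2.imwrite("pics/s1.png",vision.snapshot("scene")[:,:,::-1])
E
```

```text
time: 1.35
tool_pos: [472.2, 45.0, 240.8]
tcp_rot: [-82.5, 55.5, -106.7]
ft_force: [0.5, -1.2, 0.6]
finger_gap: 0.0
time: 1.77
tool_pos: [544.2, 239.8, 230.4]
tcp_rot: [-89.9, 44.8, -99.4]
ft_force: [1.3, 0.7, 0.8]
finger_gap: 0.1
[ 36.4  37.2  59.4 -33.2 115.1  40.1] [1.3 0.7 0.8] (array([ 0.0065,  0.0319, -0.0804]), array([ 0.0036,  0.0001, -0.0048]))
{'fov_y': 59.98770141568434, 'cx': 320.6319437237275, 'cy': 201.52814589669944, 'world_to_cam': array([[ 9.86545131e-01, -1.63484974e-01,  1.16969119e-03,
        -4.97627058e+02],
       [-7.22671748e-02, -4.29654128e-01,  9.00097098e-01,
        -3.18431966e+01],
       [-1.46649788e-01, -8.88070940e-01, -4.35687785e-01,
         5.55177596e+02],
       [ 0.00000000e+00,  0.00000000e+00,  0.00000000e+00,
         1.00000000e+00]])}
```

View pics/w1.png

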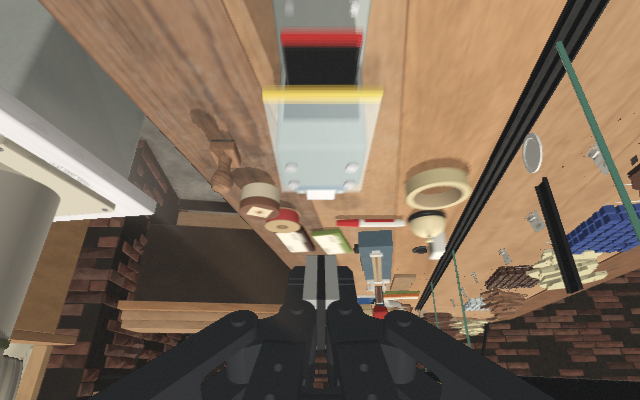

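View pics/s1.png

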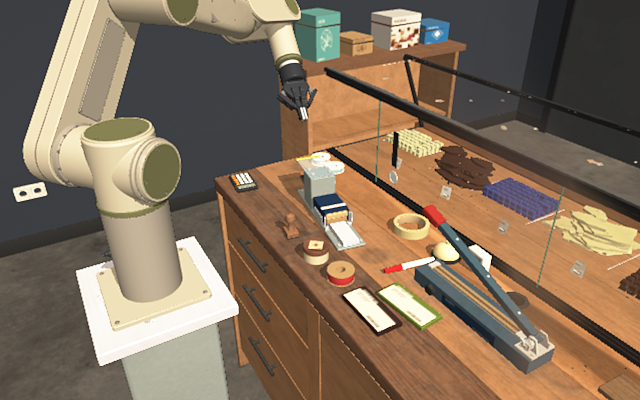

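```bash
python3 - <<'E'
from h import *
from bench import r,vision
cm=vision.camera_model("wrist");im=vision.snapshot("wrist")
cv2.imwrite("pics/w2.png",im[:,:,::-1])
h=cv2.cvtColor(im,cv2.COLOR_RGB2HSV)
m=((abs(h[...,0].astype(int)-27)<6)&(h[...,1]>130)&(h[...,2]>140)).astype(np.uint8);m[:60]=0;m[150:]=0;m[:,:240]=0;m[:,410:]=0
m=cv2.morphologyEx(m,cv2.MORPH_OPEN,np.ones((2,2)))
ys,xs=np.nonzero(m);print(xs.min(),xs.max(),ys.min(),ys.max())
k=np.polyfit(xs,ys,1);a=[onz(cm,(x,np.polyval(k,x)),110.5) for x in(xs.min(),xs.max()+1)]
print(a,[w2j(v) for v in a],"proj",[proj(cm,j2w([x,-191,z])) for x in(-39,39) for z in (108,113)])
print("pad red edge",[proj(cm,j2w([x,-187,58])) for x in(-30,30)])
print("cam jig",w2j(ray(cm,(0,0))[0]), "tcp jig", w2j(r.sense()["tool_pos"]))
E
```

```text
266 385 106 112
[array([504.09498932, 231.62298368, 110.5       ]), array([581.22738803, 219.30723285, 110.5       ])] [array([  39.22602924, -192.67162454,  110.5       ]), array([ -38.87915461, -193.48704056,  110.5       ])] proj [array([385.22591642, 109.04343538]), array([385.77674542, 115.06983267]), array([266.96642696, 107.47178013]), array([266.39432201, 113.49529477])]
pad red edge [array([367.05867513,  58.73910205]), array([285.09482775,  57.58107409])]
cam jig [   4.24554855 -370.83478478  261.78075613] tcp jig [   2.13453768 -207.96632995  224.73408844]
```

View pics/w2.png

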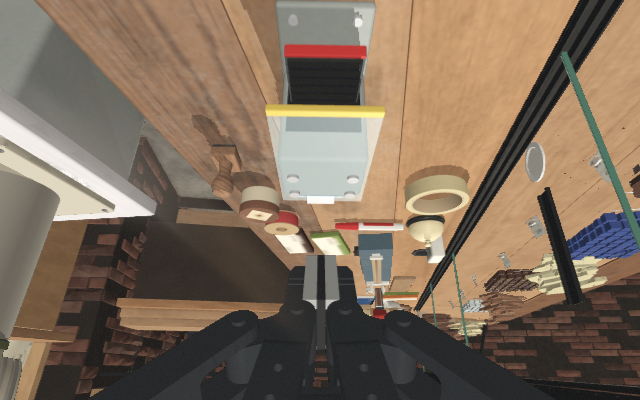

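```bash
python3 - <<'E'
from h import *
from bench import r
s=r.sense();print(need(s,j2w([0,-240,136]),lean(45,-1)),j2w([0,-170,66])-j2w([0,-240,136]))
E
```

```text
(array([ 0.0075,  0.0312, -0.0887]), array([ 0.0069, -0.0067, -0.007 ])) [-11.75812704 -69.00540884 -70.        ]
```

```bash
python3 -m jog '[[[0.004,0.02,-0.025],[0.005,-0.005,-0.005],-1],[[0.007,0.032,-0.05],[0.005,-0.005,-0.005],-1],[[0.007,0.032,-0.075],[0.005,-0.005,-0.005],-1],[[0.007,0.032,-0.086],[0.005,-0.005,-0.005],-1],[[0.007,0.032,-0.086],[0.005,-0.005,-0.005],-1]]'
python3 - <<'E'
from h import *
from bench import r
s=r.sense();p,Rc=cur(s);print(w2j(p),(RJ.inv()*Rc).as_matrix()[:,[0,2]].round(3),s["ft_force"],need(s,j2w([0,-172,68]),lean(45,-1)))
E
```

```text
time: 2.33
tool_pos: [549.9, 267.8, 142.9]
tcp_rot: [-89.8, 45.0, -99.8]
ft_force: [0.2, 0.0, -0.5]
finger_gap: 0.2
[ 1.47666668e-01 -2.36036381e+02  1.42851953e+02] [[ 0.001 -1.   ]
 [ 0.707  0.004]
 [-0.708  0.002]] [ 0.20273876  0.04330137 -0.48091799] (array([-0.0106, -0.0632, -0.0749]), array([-0.0004,  0.0025,  0.0038]))
```

```bash
python3 -m jog '[[[0,0,-0.012],[0,0,0],-1],[[-0.002,-0.012,-0.026],[0,0,0],-1],[[-0.004,-0.024,-0.038],[0,0,0],-1],[[-0.006,-0.036,-0.05],[0,0,0],-1],[[-0.007,-0.042,-0.055],[0,0,0],-1]]'
python3 - <<'E'
from h import *
from bench import r,vision
cv2.imwrite("pics/w3.png",vision.snapshot("wrist")[:,:,::-1])
cv2.imwrite("pics/t3.png",cv2.resize(vision.snapshot("top")[120:250,180:400,::-1],None,fx=3.5,fy=3.5))
s=r.sense();p,Rc=cur(s);print(w2j(p),s["ft_force"],need(s,j2w([0,-172,68]),lean(45,-1)))
E
```

```text
time: 2.75
tool_pos: [544.3, 226.1, 90.6]
tcp_rot: [-89.5, 45.3, -99.5]
ft_force: [-0.6, 0.2, -0.4]
finger_gap: 0.0
[  -1.16483919 -194.30841269   90.87748833] [-0.61260644  0.17247766  0.25840438] (array([-0.0049, -0.0218, -0.0229]), array([-0.003 ,  0.0066,  0.0044]))
```

View pics/w3.png

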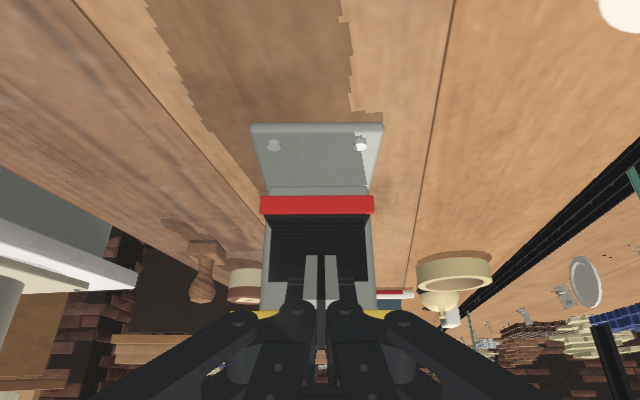

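View pics/t3.png

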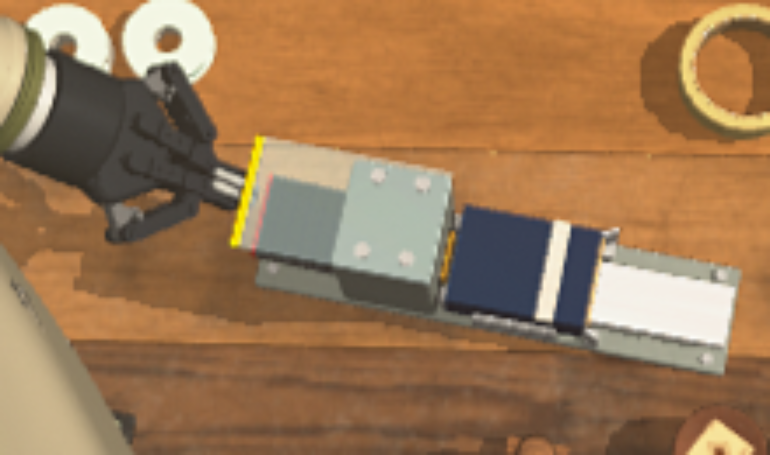

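The fingertips sit just inside the yellow edge, centred over the pad. In the wrist picture the red edge spans x 260–374 with the fingers at about 320. I'll move in to just above the pad.

```bash
python3 -m jog '[[[-0.001,-0.006,-0.006],[0,0.003,0.002],-1],[[-0.003,-0.012,-0.012],[0,0.006,0.004],-1],[[-0.004,-0.018,-0.018],[0,0.006,0.004],-1],[[-0.004,-0.021,-0.021],[0,0.006,0.004],-1],[[-0.004,-0.021,-0.021],[0,0.006,0.004],-1]]'
python3 - <<'E'
from h import *
from bench import r
s=r.sense();p,Rc=cur(s);print(w2j(p),s["ft_force"])
E
```

```text
time: 3.27
tool_pos: [539.6, 205.9, 68.0]
tcp_rot: [-90.1, 45.1, -99.7]
ft_force: [-0.5, 1.0, -3.0]
finger_gap: -0.1
[-8.30932895e-02 -1.73308087e+02  6.80066406e+01] [-0.52023872  0.9586404  -2.97814143]
```

```bash
python3 -m jog '[[[0,0,-0.002],[0,0,0],-1],[[0,0,-0.004],[0,0,0],-1],[[0,0,-0.006],[0,0,0],-1],[[0,0,-0.008],[0,0,0],-1],[[0,0,-0.01],[0,0,0],-1]]'
python3 -m jog '[[[0,0.0,-0.002],[0,0,0],-1],[[0,0,-0.004],[0,0,0],-1],[[0,0,-0.006],[0,0,0],-1],[[0,0,-0.008],[0,0,0],-1],[[0,0.001,-0.01],[0,0,0],-1]]'
```

```text
time: 3.68
tool_pos: [540.7, 207.7, 60.3]
tcp_rot: [-89.9, 45.2, -99.5]
ft_force: [-0.7, 3.7, 7.1]
finger_gap: 0.2
time: 4.1
tool_pos: [540.9, 208.6, 50.9]
tcp_rot: [-89.8, 45.2, -99.5]
ft_force: [-0.7, -1.9, 7.6]
finger_gap: 0.1
```

```bash
python3 -m jog '[[[0,0,-0.002],[0,0,0],-1],[[0,0,-0.004],[0,0,0],-1],[[0,0,-0.006],[0,0,0],-1],[[0,0,-0.0075],[0,0,0],-1],[[0,0.001,-0.009],[0,0,0],-1]]'
python3 -m jog '[[[0,0,-0.001],[0,0,0],-1],[[0,0,-0.002],[0,0,0],-1],[[0,0,-0.003],[0,0,0],-1]]'
```

```text
time: 4.52
tool_pos: [540.9, 208.9, 42.2]
tcp_rot: [-89.8, 45.1, -99.5]
ft_force: [-0.4, -5.2, 10.2]
finger_gap: -0.1
time: 4.77
tool_pos: [541.0, 208.6, 39.3]
tcp_rot: [-89.8, 45.1, -99.5]
ft_force: [-1.5, -3.0, 10.9]
finger_gap: -0.1
```

```bash
python3 -m jog '[[[0,0,-0.001],[0,0,0],-1],[[0,0,-0.002],[0,0,0],-1]]'
python3 -m jog '[[[0,0,-0.001],[0,0,0],-1],[[0,0,-0.001],[0,0,0],-1]]'
```

```text
time: 4.93
tool_pos: [540.9, 208.5, 37.4]
tcp_rot: [-89.8, 45.1, -99.5]
ft_force: [-0.7, -3.5, 12.2]
finger_gap: -0.1
time: 5.1
tool_pos: [540.9, 208.4, 36.2]
tcp_rot: [-89.8, 45.1, -99.5]
ft_force: [-0.7, -3.4, 10.5]
finger_gap: 0.2
```

```bash
python3 -m jog '[[[0,0,-0.001],[0,0,0],-1],[[0,0,-0.001],[0,0,0],-1]]'
python3 -m jog '[[[0,0,-0.001],[0,0,0],-1],[[0,0,-0.001],[0,0,0],-1]]'
python3 - <<'E'
from h import *
from bench import r,vision
cv2.imwrite("pics/t4.png",cv2.resize(vision.snapshot("top")[120:250,180:400,::-1],None,fx=3.5,fy=3.5))
s=r.sense();p,Rc=cur(s);print(w2j(p),s["ft_force"])
E
```

```text
time: 5.27
tool_pos: [541.0, 208.4, 35.9]
tcp_rot: [-89.8, 45.1, -99.5]
ft_force: [-2.6, -3.4, 13.3]
finger_gap: 0.0
time: 5.43
tool_pos: [541.0, 208.3, 35.6]
tcp_rot: [-89.8, 45.0, -99.5]
ft_force: [-3.2, -4.4, 18.6]
finger_gap: 0.5
[  -1.08257023 -175.91092962   35.62314748] [-3.60931256 -3.22161935 16.72918019]
```

View pics/t4.png

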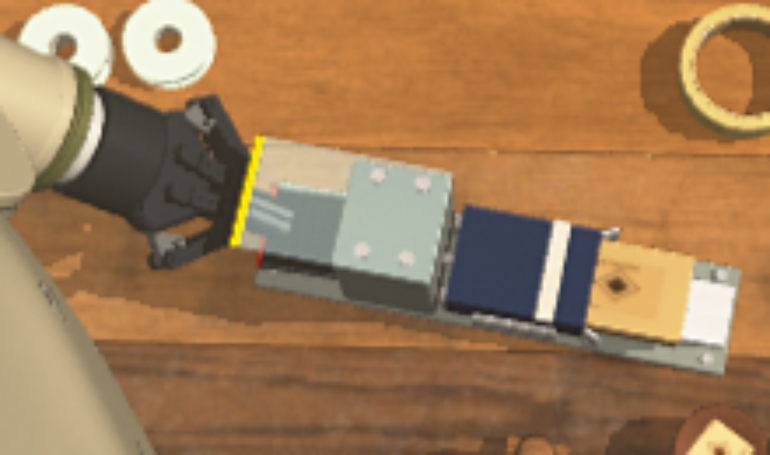

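```bash
python3 -m jog '[[[0,0,-0.0005],[0,0,0],-1],[[0,0,-0.0005],[0,0,0],-1],[[0,0,-0.0005],[0,0,0],-1],[[0,0,-0.0005],[0,0,0],-1],[[0,0,-0.0005],[0,0,0],-1]]'
python3 -m jog '[[[0,0,0],[0,0,0],-1],[[0,0,0],[0,0,0],-1],[[0,0,0],[0,0,0],-1],[[0,0,0],[0,0,0],-1],[[0,0,0],[0,0,0],-1]]'
python3 -m jog '[[[0,0,0],[0,0,0],-1],[[0,0,0],[0,0,0],-1],[[0,0,0],[0,0,0],-1],[[0,0,0],[0,0,0],-1],[[0,0,0],[0,0,0],-1]]'
python3 - <<'E'
from h import *
from bench import r,vision
cm=vision.camera_model("top");im=vision.snapshot("top");cv2.imwrite("pics/t5.png",cv2.resize(im[180:230,340:400,::-1],None,fx=10,fy=10,interpolation=cv2.INTER_CUBIC))
for y in (110,113.5,118):print(proj(cm,j2w([-31,y,50])),proj(cm,j2w([31,y,50])))
for y in (148.,):print(proj(cm,j2w([-22,y,20])),proj(cm,j2w([22,y,20])))
E
```

```text
time: 5.9
tool_pos: [541.0, 208.3, 35.5]
tcp_rot: [-89.8, 45.0, -99.5]
ft_force: [-4.7, -3.6, 20.8]
finger_gap: -0.1
time: 6.32
tool_pos: [541.1, 208.3, 35.6]
tcp_rot: [-89.8, 45.0, -99.5]
ft_force: [-3.5, -3.6, 20.2]
finger_gap: 0.6
time: 6.73
tool_pos: [541.0, 208.3, 35.5]
tcp_rot: [-89.8, 45.0, -99.5]
ft_force: [-4.2, -4.5, 19.6]
finger_gap: 0.6
[377.30985389 192.71982761] [372.99117705 217.23353352]
[378.7305818  192.98841605] [374.42782195 217.50848483]
[380.55777852 193.33384738] [376.27549592 217.86210065]
[390.47763646 202.06840455] [387.59232409 219.12190143]
```

View pics/t5.png

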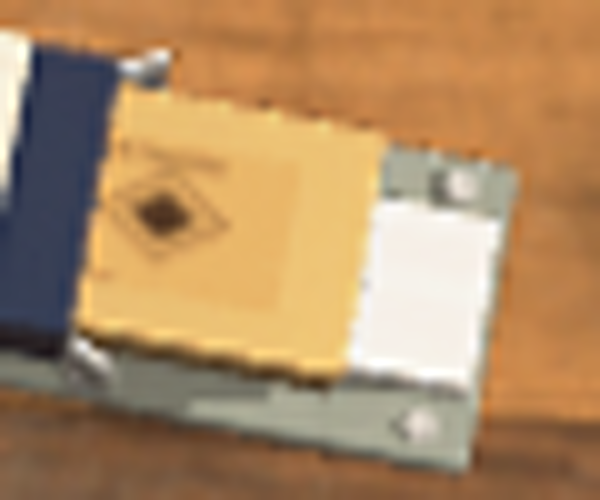

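```bash
python3 -m jog '[[[0,0,0.004],[0,0,0],-1],[[0,0,0.01],[0,0,0],-1],[[0,0,0.017],[0,0,0],-1],[[0,0,0.025],[0,0,0],-1],[[0,0.001,0.033],[0,0,0],-1]]'
python3 -m jog '[[[0.002,0.01,0.01],[0,0,0],-1],[[0.005,0.03,0.029],[0,0,0],-1],[[0.009,0.05,0.048],[0,0,0],-1],[[0.012,0.07,0.068],[0,0,0],-1],[[0.016,0.09,0.088],[0,0,0],-1]]'
python3 - <<'E'
from h import *
from bench import r,vision
im=vision.snapshot("top");cv2.imwrite("pics/t6.png",cv2.resize(im[120:250,180:400,::-1],None,fx=3.5,fy=3.5,interpolation=cv2.INTER_CUBIC))
s=r.sense();p,_=cur(s);print(s["joint_pos"].round(1))
for sg in(1,-1):print(need(s,j2w([0,95,150]),lean(0,sg)))
print(j2w([0,80,0]))
E
```

```text
time: 7.2
tool_pos: [540.4, 209.6, 65.5]
tcp_rot: [-90.0, 45.2, -99.6]
ft_force: [0.5, -1.0, 1.2]
finger_gap: 0.1
time: 7.62
tool_pos: [555.9, 300.9, 153.5]
tcp_rot: [-90.1, 45.2, -99.6]
ft_force: [0.7, 0.9, 0.3]
finger_gap: 0.1
[ 39.4  48.8  49.7 -30.6 114.5  44.4]
(array([-0.0627, -0.3636, -0.0083]), array([0.1918, 1.1725, 2.9058]))
(array([-0.0627, -0.3636, -0.0083]), array([ 0.7661, -0.1253, -0.0023]))
[496.96214053 -43.76332438   0.        ]
```

View pics/t6.png

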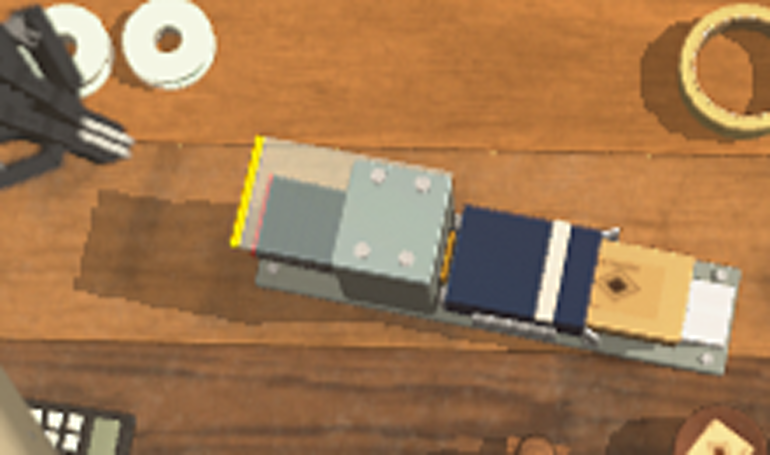

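```bash
python3 -m jog '[[[0,-0.01,0.02],[0.077,-0.013,0],0],[[-0.004,-0.04,0.04],[0.153,-0.025,0],1],[[-0.01,-0.075,0.045],[0.23,-0.038,0],1],[[-0.016,-0.11,0.045],[0.306,-0.05,0],1],[[-0.022,-0.145,0.045],[0.383,-0.063,0],1]]'
python3 -m jog '[[[-0.006,-0.035,0],[0.077,-0.013,0],1],[[-0.013,-0.075,0],[0.153,-0.025,0],1],[[-0.02,-0.115,0],[0.23,-0.038,0],1],[[-0.027,-0.155,0],[0.306,-0.05,0],1],[[-0.035,-0.2,-0.01],[0.383,-0.063,0],1]]'
python3 - <<'E'
from h import *
from bench import r,vision
s=r.sense();p,_=cur(s);print(s["joint_pos"].round(1))
print(w2j(p),need(s,j2w([0,85,120]),lean(0,-1)))
cv2.imwrite("pics/w7.png",vision.snapshot("wrist")[:,:,::-1])
E
```

```text
time: 8.08
tool_pos: [534.2, 154.5, 198.6]
tcp_rot: [-89.8, 67.7, -99.3]
ft_force: [0.5, 0.1, -0.5]
finger_gap: 60.6
time: 8.5
tool_pos: [501.0, -41.5, 191.7]
tcp_rot: [-26.2, 89.7, -35.6]
ft_force: [0.7, -0.9, -0.2]
finger_gap: 85.3
[-1.050e+01 -6.700e+00  1.037e+02 -1.000e-01  8.280e+01 -1.000e+00]
[ -3.60177831  77.09357556 191.65118108] (array([-0.0049, -0.0072, -0.0717]), array([ 0.0029,  0.004 , -0.0037]))
```

View pics/w7.png

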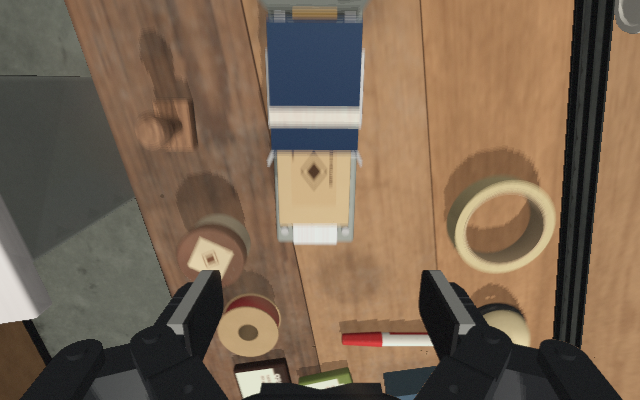

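```bash
python3 - <<'E'
from h import *
from bench import r,vision
cm=vision.camera_model("wrist");im=vision.snapshot("wrist")
cv2.imwrite("pics/w8.png",cv2.resize(im[100:260,240:380,::-1],None,fx=4,fy=3.7,interpolation=cv2.INTER_CUBIC))
for n,q in dict(m1=[-35,48.5,55],m2=[35,48.5,55],b1=[-31,113.5,50],b2=[31,113.5,50],a1=[-22,148,20],a2=[22,148,20],f1=[-40,152,8],f2=[40,152,8]).items():
    u=proj(cm,j2w(q));print(n,(u-[240,100])*[4,3.7])
E
```

```text
m1 [482.84465097 133.37619167]
m2 [128.89872129 137.41028348]
b1 [454.0971989  410.13470126]
b2 [167.72622084 413.21945221]
a1 [403.60463887 492.58758964]
a2 [224.08151885 494.48810662]
f1 [471.68687212 487.12579511]
f2 [156.99903562 490.46060634]
```

View pics/w8.png

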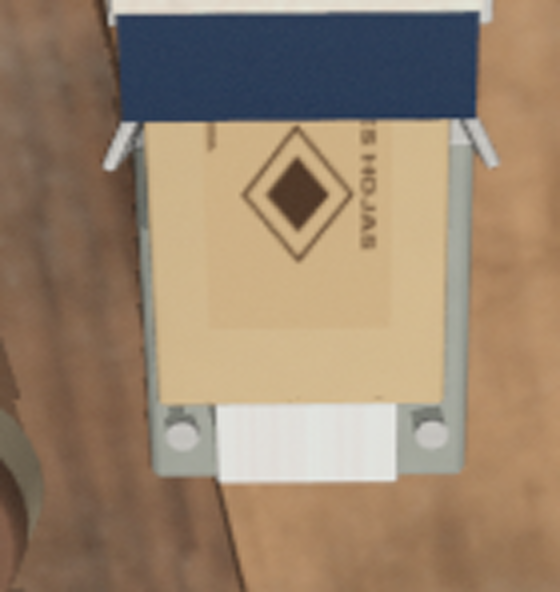

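```bash
python3 -m jog '[[[-0.001,-0.002,-0.02],[0.001,0.001,-0.001],1],[[-0.002,-0.004,-0.04],[0.002,0.002,-0.002],1],[[-0.004,-0.007,-0.06],[0.002,0.003,-0.003],1],[[-0.004,-0.007,-0.07],[0.002,0.003,-0.003],1],[[-0.004,-0.007,-0.07],[0.002,0.003,-0.003],1]]'
python3 - <<'E'
from h import *
from bench import r,vision
vision.snapshot("top")
s=r.sense();cm=vision.camera_model("wrist");im=vision.snapshot("wrist")
cv2.imwrite("pics/w9.png",im[:,:,::-1])
for n,q in dict(m1=[-35,48.5,55],m2=[35,48.5,55],b1=[-31,113.5,50],b2=[31,113.5,50],a1=[-22,148,20],a2=[22,148,20],f1=[-40,152,8],f2=[40,152,8]).items():
    print(n,proj(cm,j2w(q)).round(1))
p,_=cur(s);print(w2j(p),need(s,j2w([0,85,60]),lean(0,-1)))
E
```

```text
time: 9.02
tool_pos: [494.0, -46.6, 115.9]
tcp_rot: [-160.0, 89.3, -169.7]
ft_force: [-0.1, 0.6, -0.5]
finger_gap: 85.7
m1 [382.1 168. ]
m2 [266.4 167.8]
b1 [369.5 259.6]
b2 [278.3 259.3]
a1 [351.4 279.8]
a2 [296.1 279.6]
f1 [371.9 276.2]
f2 [275.7 275.8]
[  1.30702298  83.11562665 117.76497932] (array([ 0.001 , -0.0021, -0.0578]), array([ 0.0026, -0.0097,  0.0001]))
```

View pics/w9.png

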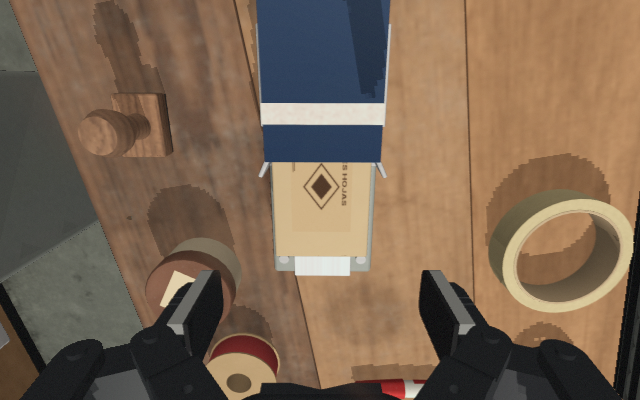

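```bash
python3 -m jog '[[[0,-0.002,-0.025],[0.002,-0.009,0],1],[[0,-0.002,-0.05],[0.002,-0.009,0],1],[[0,-0.002,-0.075],[0.002,-0.009,0],1],[[0,-0.002,-0.09],[0.002,-0.009,0],1],[[0,-0.002,-0.097],[0.002,-0.009,0],1]]' 40
python3 - <<'E'
from h import *
from bench import r,vision
cv2.imwrite("pics/w10.png",vision.snapshot("wrist")[:,:,::-1])
s=r.sense();p,_=cur(s);print(w2j(p),s["ft_force"],need(s,j2w([0,85,19]),lean(0,-1)))
E
```

```text
time: 9.53
tool_pos: [495.8, -48.6, 20.9]
tcp_rot: [-42.2, 89.9, -51.8]
ft_force: [-0.3, -0.3, 0.0]
finger_gap: 85.5
[ 0.63687589 85.03761146 20.52963953] [-1.27169057 -0.36049608 -0.76105714] (array([ 0.0006, -0.0001, -0.0015]), array([ 0.0008,  0.0002, -0.0004]))
```

View pics/w10.png

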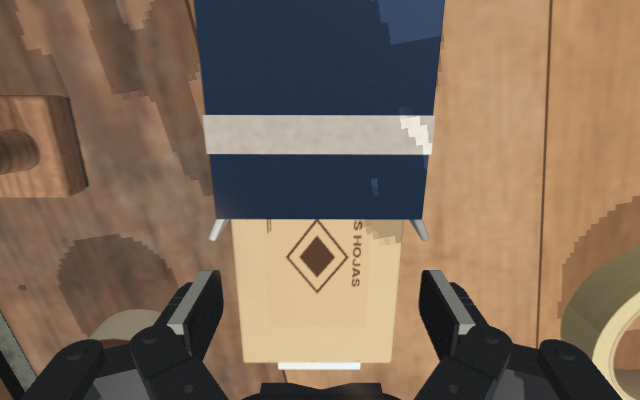

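The fingers straddle the box symmetrically: finger inner faces at about x 222 and 420, box edges at 235–240 and 398. Closing.

```bash
python3 -m jog '[[[0,0,-0.001],[0,0,0],-1],[[0,0,-0.001],[0,0,0],-1],[[0,0,-0.001],[0,0,0],-1],[[0,0,-0.001],[0,0,0],-1],[[0,0,-0.001],[0,0,0],-1]]' 40
python3 -m jog '[[[-0.001,-0.008,0],[0,0,0],-1],[[-0.003,-0.018,0],[0,0,0],-1],[[-0.005,-0.028,0],[0,0,0],-1],[[-0.007,-0.039,0],[0,0,0],-1],[[-0.008,-0.049,0],[0,0,0],-1]]'
python3 - <<'E'
from h import *
from bench import r,vision
cv2.imwrite("pics/w11.png",vision.snapshot("wrist")[:,:,::-1])
s=r.sense();p,_=cur(s);print(w2j(p),s["ft_force"],s["finger_gap"],need(s,j2w([0,137,80]),lean(0,-1)))
E
```

```text
time: 10.0
tool_pos: [497.8, -49.4, 22.9]
tcp_rot: [-8.1, 89.7, -17.8]
ft_force: [-0.7, 0.9, 5.7]
finger_gap: 61.3
time: 10.42
tool_pos: [489.8, -98.7, 22.9]
tcp_rot: [-4.5, 89.7, -14.2]
ft_force: [0.4, 3.0, 5.8]
finger_gap: 61.0
[ -2.33818902 137.04699868  22.90724461] [-0.32507038 -3.49151975  7.85839186] 60.98814130411884 (array([-0.0023,  0.0004,  0.0571]), array([0.0027, 0.0056, 0.0007]))
```

View pics/w11.png

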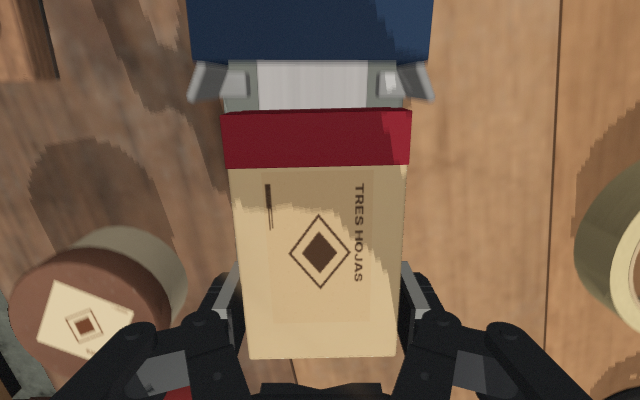

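The box is right out. The red cap is visible at rows 110–165, clear of the cheeks near row 100. I'll lift it and then turn it −90°.

```bash
python3 -m jog '[[[0,0,0.01],[0,0,0],-1],[[0,0,0.025],[0,0,0],-1],[[0,0,0.045],[0,0,0],-1],[[0,0,0.06],[0,0,0],-1],[[0,0,0.07],[0,0,-0.08],-1]]' 40
python3 -m jog '[[[-0.004,0.004,0.005],[0,0,-0.105],-1],[[-0.008,0.009,0.005],[0,0,-0.21],-1],[[-0.012,0.013,0.005],[0,0,-0.315],-1],[[-0.016,0.018,0.005],[0,0,-0.42],-1],[[-0.02,0.023,0.005],[0,0,-0.525],-1]]'
python3 -m jog '[[[0,0,0],[0,0,-0.105],-1],[[0,0,0],[0,0,-0.21],-1],[[0,0,0],[0,0,-0.315],-1],[[0,0,0],[0,0,-0.42],-1],[[0,0,0],[0,0,-0.525],-1]]'
python3 -m jog '[[[0,0,0],[0,0,-0.105],-1],[[0,0,0],[0,0,-0.21],-1],[[0,0,0],[0,0,-0.315],-1],[[0,0,0],[0,0,-0.42],-1],[[0,0,0],[0,0,-0.44],-1]]'
cat >> h.py <<'E'
def down(yawj,sg=-1): # tool down, turned yawj deg (about z) from lean(0,-1)
    return R.from_euler('z',yawj,degrees=True)*lean(0,sg)
E
python3 - <<'E'
from h import *
from bench import r,vision
s=r.sense();p,Rc=cur(s);print(w2j(p),s["joint_pos"].round(1),s["ft_force"],s["finger_gap"],need(s,j2w([22,118,60]),down(-90)))
cv2.imwrite("pics/w12.png",vision.snapshot("wrist")[:,:,::-1])
im=vision.snapshot("top");cv2.imwrite("pics/t12.png",cv2.resize(im[140:270,260:440,::-1],None,fx=4,fy=4,interpolation=cv2.INTER_CUBIC))
E
```

```text
time: 10.88
tool_pos: [489.1, -98.1, 93.6]
tcp_rot: [-11.4, 89.7, -25.6]
ft_force: [0.3, -0.1, -0.5]
finger_gap: 61.5
time: 11.3
tool_pos: [468.0, -74.6, 96.7]
tcp_rot: [-12.7, 89.9, -57.4]
ft_force: [0.7, 0.4, -1.6]
finger_gap: 61.5
time: 11.72
tool_pos: [468.2, -74.7, 96.7]
tcp_rot: [-10.7, 89.9, -85.4]
ft_force: [-0.3, 0.2, -1.1]
finger_gap: 61.5
time: 12.13
tool_pos: [468.2, -74.8, 96.6]
tcp_rot: [-12.6, 89.9, -112.5]
ft_force: [-0.2, 0.8, -0.6]
finger_gap: 61.4
[ 23.148378   115.44171634  96.62942744] [-1.520e+01 -6.000e+00  1.133e+02 -1.000e-01  7.270e+01  8.480e+01] [-0.20474106  0.79898151 -0.55965499] 61.4366033588192 (array([ 0.0007, -0.0027, -0.0366]), array([ 0.002 , -0.0008,  0.0045]))
```

View pics/w12.png

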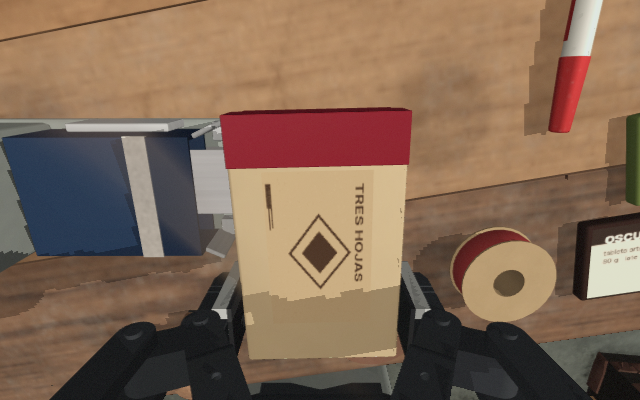

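View pics/t12.png

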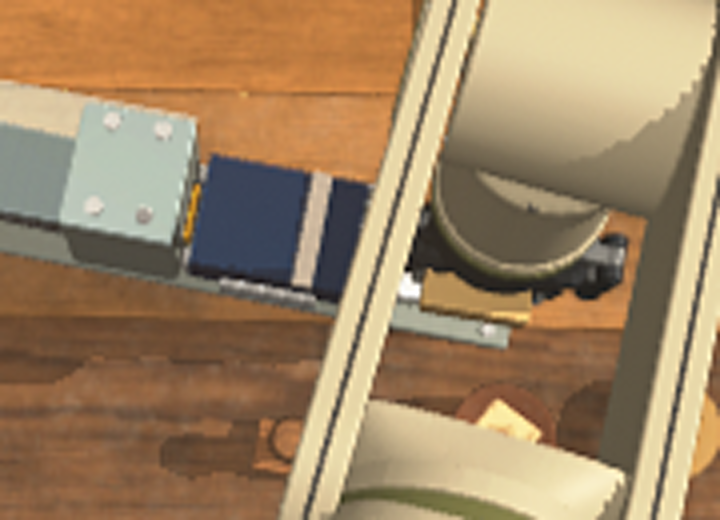

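```bash
python3 -m jog '[[[0,-0.002,-0.015],[0,0,0.004],-1],[[0.001,-0.003,-0.035],[0,0,0.004],-1],[[0.001,-0.003,-0.053],[0,0,0.004],-1],[[0.001,-0.003,-0.066],[0,0,0.004],-1],[[0.001,-0.003,-0.072],[0,0,0.004],-1]]' 40
python3 -m jog '[[[0,0,-0.001],[0,0,0],-1],[[0,0,-0.001],[0,0,0],-1]]'
```

```text
time: 12.65
tool_pos: [467.8, -77.7, 22.4]
tcp_rot: [-65.1, 89.8, -164.3]
ft_force: [-10.6, 4.9, 38.5]
finger_gap: 61.4
time: 12.82
tool_pos: [469.2, -78.2, 23.1]
tcp_rot: [-25.1, 89.9, -124.4]
ft_force: [-0.1, 0.1, 0.4]
finger_gap: 61.1
```

```bash
python3 -m jog '[[[0,0,0],[0,0,0],1],[[0,0,0],[0,0,0],1],[[0,0,0],[0,0,0],1],[[0,0,0],[0,0,0],1]]'
python3 - <<'E'
from h import *
from bench import r,vision
cv2.imwrite("pics/w13.png",vision.snapshot("wrist")[:,:,::-1])
s=r.sense();p,Rc=cur(s);print(w2j(p),s["ft_force"],s["finger_gap"])
E
```

```text
time: 13.15
tool_pos: [469.5, -78.4, 23.3]
tcp_rot: [-1.4, 89.9, -100.8]
ft_force: [-0.3, -0.4, 2.0]
finger_gap: 85.2
[ 21.359523   118.74315433  23.25591216] [-0.37170782  0.34415472  0.33188616] 85.61060644709906
```

View pics/w13.png

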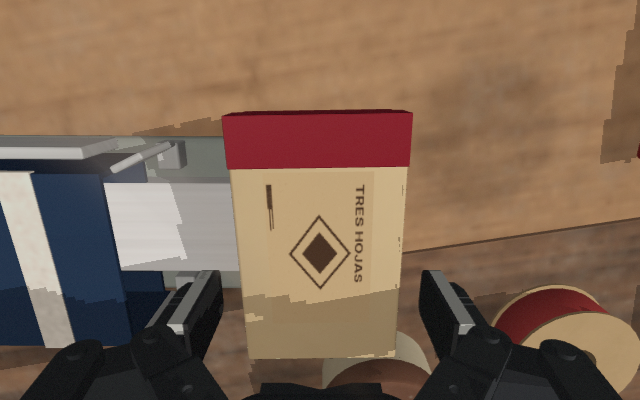

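```bash
python3 -m jog '[[[0,0,0.015],[0,0,0],1],[[0,0,0.04],[0,0,0],1],[[0,0,0.065],[0,0,0],1],[[0,0,0.085],[0,0,0.06],1],[[0.004,0,0.09],[0,0,0.18],1]]'
python3 -m jog '[[[0.004,0,0],[0,0,0.12],1],[[0.008,-0.001,0],[0,0,0.24],1],[[0.012,-0.002,0],[0,0,0.36],1],[[0.016,-0.003,0],[0,0,0.48],1],[[0.02,-0.003,0],[0,0,0.6],1]]'
python3 -m jog '[[[0.004,-0.001,0],[0,0,0.12],1],[[0.008,-0.002,0],[0,0,0.24],1],[[0.012,-0.003,0],[0,0,0.36],1],[[0.016,-0.004,0],[0,0,0.48],1],[[0.016,-0.004,0],[0,0,0.6],1]]'
for i in 1 2; do python3 -m jog '[[[0,0,0],[0,0,0.12],1],[[0,0,0],[0,0,0.24],1],[[0,0,0],[0,0,0.36],1],[[0,0,0],[0,0,0.48],1],[[0,0,0],[0,0,0.6],1]]'; done
python3 -m jog '[[[0,0,0],[0,0,0.12],1],[[0,0,0],[0,0,0.24],1],[[0,0,0],[0,0,0.36],1],[[0,0,0],[0,0,0.48],1],[[0,0,0],[0,0,0.56],1]]'
python3 - <<'E'
from h import *
from bench import r,vision
cv2.imwrite("pics/w14.png",vision.snapshot("wrist")[:,:,::-1])
s=r.sense();p,Rc=cur(s);print(w2j(p),s["joint_pos"].round(1),s["ft_force"],s["finger_gap"],need(s,j2w([-20,118,60]),down(90)))
E
```

```text
time: 13.62
tool_pos: [475.1, -78.9, 117.0]
tcp_rot: [49.0, 89.7, -40.0]
ft_force: [-0.0, -0.1, 0.8]
finger_gap: 85.1
time: 14.03
tool_pos: [493.3, -81.4, 113.0]
tcp_rot: [-18.0, 89.9, -72.3]
ft_force: [-0.7, 0.1, 0.0]
finger_gap: 85.1
time: 14.45
tool_pos: [509.7, -85.5, 113.1]
tcp_rot: [-17.0, 89.8, -37.0]
ft_force: [-1.0, 0.5, 0.8]
finger_gap: 85.2
time: 14.87
tool_pos: [509.1, -85.3, 113.0]
tcp_rot: [-22.4, 89.9, -8.0]
ft_force: [0.1, 0.6, -0.9]
finger_gap: 85.5
time: 15.28
tool_pos: [509.1, -85.3, 113.0]
tcp_rot: [-23.3, 89.9, 25.5]
ft_force: [-0.8, 0.3, -0.9]
finger_gap: 85.5
time: 15.7
tool_pos: [509.1, -85.3, 113.0]
tcp_rot: [-22.9, 89.9, 58.0]
ft_force: [-0.5, -0.6, 0.8]
finger_gap: 85.7
[-18.95830706 118.91261117 112.96913547] [-1.530e+01 -4.000e-01  1.061e+02  1.000e-01  7.420e+01 -9.640e+01] [-0.40497215 -0.85635581 -0.89612905] 85.56510176732087 (array([ 0.0012,  0.0007, -0.053 ]), array([-0.002 ,  0.0013, -0.0132]))
```

View pics/w14.png

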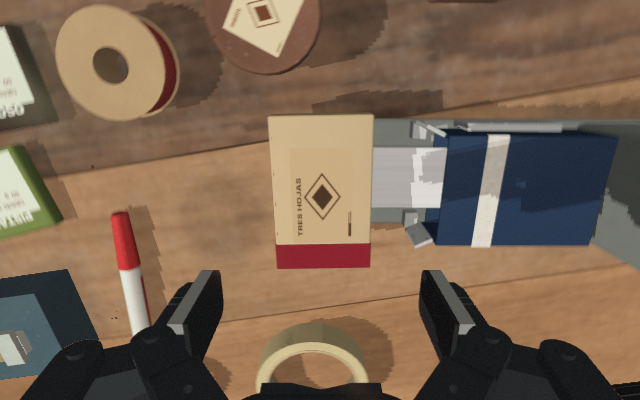

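```bash
python3 -m jog '[[[0.001,0.001,-0.02],[0,0,-0.008],1],[[0.001,0.001,-0.045],[0,0,-0.013],1],[[0.001,0.001,-0.065],[0,0,-0.013],1],[[0.001,0.001,-0.08],[0,0,-0.013],1],[[0.001,0.001,-0.088],[0,0,-0.013],1]]'
python3 -m jog '[[[0,0,0],[0,0,0],1]]'
python3 - <<'E'
from h import *
from bench import r,vision
cv2.imwrite("pics/w15.png",vision.snapshot("wrist")[:,:,::-1])
s=r.sense();p,Rc=cur(s);print(w2j(p),s["ft_force"],need(s,j2w([-20,118,25]),down(90)))
E
```

```text
time: 16.17
tool_pos: [508.5, -83.9, 22.6]
tcp_rot: [43.6, 89.8, 123.3]
ft_force: [0.3, -0.1, 0.4]
finger_gap: 85.5
time: 16.25
tool_pos: [508.5, -83.8, 22.9]
tcp_rot: [48.1, 89.8, 127.7]
ft_force: [-0.1, 0.7, 0.2]
finger_gap: 85.7
[-19.08654459 117.68364016  24.31129262] [-0.06177382  1.15392924  0.48531003] (array([ 0.0008, -0.0005,  0.0007]), array([-0.0024, -0.0005,  0.0113]))
```

View pics/w15.png

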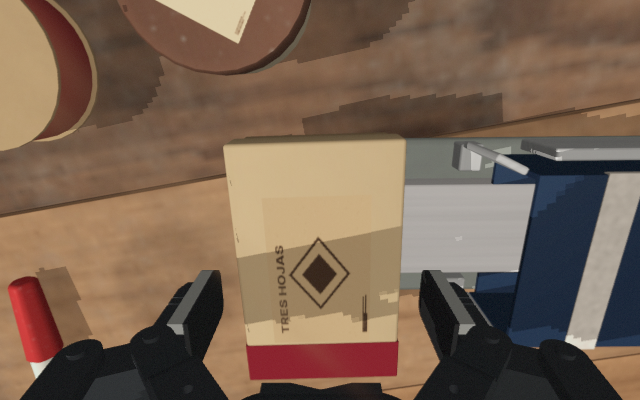

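```bash
python3 -m jog '[[[0,0,0.001],[0,0,0.006],-1],[[0,0,0.001],[0,0,0.01],-1],[[0,0,0.001],[0,0,0.01],-1],[[0,0,0.001],[0,0,0.01],-1],[[0,0,0.001],[0,0,0.01],-1]]' 40
python3 -m jog '[[[0,0,0.01],[0,0,0],-1],[[0,0,0.025],[0,0,0],-1],[[0,0,0.045],[0,0,0],-1],[[0,0,0.06],[0,0,0],-1],[[0,0,0.07],[0,0,0],-1]]'
python3 - <<'E'
from h import *
from bench import r,vision
cv2.imwrite("pics/w16.png",vision.snapshot("wrist")[:,:,::-1])
s=r.sense();p,Rc=cur(s);print(w2j(p),s["ft_force"],s["finger_gap"],need(s,j2w([0,140,90]),down(0)))
E
```

```text
time: 16.72
tool_pos: [511.8, -84.8, 27.8]
tcp_rot: [-68.5, 89.7, 11.8]
ft_force: [0.4, -0.4, 5.9]
finger_gap: 61.4
time: 17.13
tool_pos: [511.0, -84.5, 98.5]
tcp_rot: [-59.7, 89.8, 20.6]
ft_force: [-0.5, -0.5, -0.4]
finger_gap: 61.1
[-21.7297315 117.8555385 100.0376613] [1.74941729 0.00696269 0.84208927] 60.97019316205351 (array([-0.0251, -0.0182, -0.01  ]), array([ 0.004 ,  0.0053, -1.5706]))
```

View pics/w16.png

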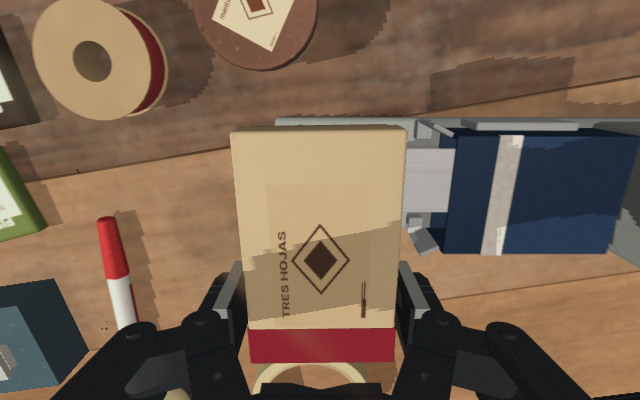

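```bash
python3 -m jog '[[[-0.005,-0.004,0],[0,0,-0.105],-1],[[-0.01,-0.008,0],[0,0,-0.21],-1],[[-0.015,-0.012,0],[0,0,-0.315],-1],[[-0.02,-0.016,0],[0,0,-0.42],-1],[[-0.025,-0.02,0],[0,0,-0.525],-1]]' 40
for i in 1 2; do python3 -m jog '[[[0,0,0],[0,0,-0.105],-1],[[0,0,0],[0,0,-0.21],-1],[[0,0,0],[0,0,-0.315],-1],[[0,0,0],[0,0,-0.42],-1],[[0,0,0],[0,0,-0.522],-1]]';done
python3 - <<'E'
from h import *
from bench import r,vision
vision.snapshot("top")
s=r.sense();cm=vision.camera_model("wrist");cv2.imwrite("pics/w17.png",vision.snapshot("wrist")[:,:,::-1])
p,Rc=cur(s);print(w2j(p),s["joint_pos"].round(1),s["ft_force"],s["finger_gap"],need(s,j2w([0,142,80]),down(0)))
for n,q in dict(m1=[-35,48.5,55],m2=[35,48.5,55],f1=[-40,152,8],f2=[40,152,8]).items():
    print(n,proj(cm,j2w(q)).round(1))
E
```

```text
time: 17.6
tool_pos: [484.4, -104.3, 95.4]
tcp_rot: [0.0, 89.9, 49.9]
ft_force: [0.3, 0.7, -1.4]
finger_gap: 61.1
time: 18.02
tool_pos: [484.6, -104.1, 95.3]
tcp_rot: [-9.6, 89.9, 10.4]
ft_force: [0.4, 0.5, -1.0]
finger_gap: 60.7
time: 18.43
tool_pos: [484.6, -104.1, 95.3]
tcp_rot: [-32.1, 89.9, -41.9]
ft_force: [-1.0, -0.7, -1.7]
finger_gap: 60.9
[  2.04068845 141.57139487  95.33068654] [-18.   -2.5 110.2  -0.   72.3  -7.7] [-0.68491771  0.22046329 -1.04159099] 61.165559643092095 (array([ 0.0019, -0.0008, -0.0153]), array([0.0009, 0.001 , 0.0111]))
m1 [394.6  61.5]
m2 [251.6  63.2]
f1 [379.8 221.1]
f2 [267.9 222.3]
```

View pics/w17.png

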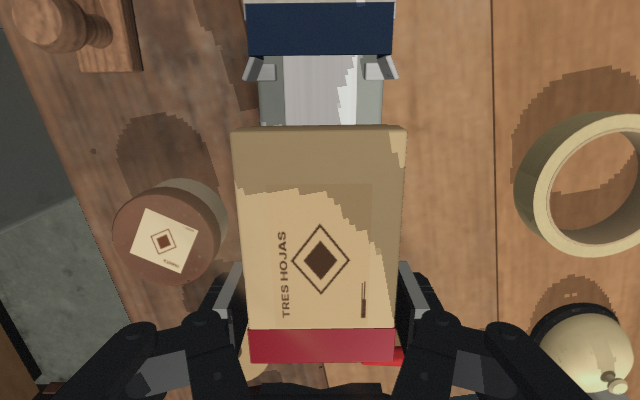

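```bash
python3 -m jog '[[[0.001,0,-0.015],[0,0,0.006],-1],[[0.001,0,-0.035],[0,0,0.011],-1],[[0.001,0,-0.05],[0,0,0.011],-1],[[0.001,0,-0.059],[0,0,0.011],-1],[[0.001,0,-0.063],[0,0,0.011],-1]]' 40
python3 -m jog '[[[0,0,-0.001],[0,0,0],-1],[[0,0,-0.002],[0,0,0],-1],[[0,0,-0.003],[0,0,0],-1]]'
python3 - <<'E'
from h import *
from bench import r,vision
vision.snapshot("top")
s=r.sense();cm=vision.camera_model("wrist");cv2.imwrite("pics/w18.png",vision.snapshot("wrist")[:,:,::-1])
p,Rc=cur(s);print(w2j(p),s["ft_force"],s["finger_gap"],need(s,j2w([1,142,80]),down(0)))
E
```

```text
time: 18.95
tool_pos: [484.7, -103.8, 31.0]
tcp_rot: [-157.9, 89.9, -166.7]
ft_force: [-0.8, -0.0, -0.8]
finger_gap: 61.1
time: 19.2
tool_pos: [487.0, -104.5, 30.9]
tcp_rot: [-16.6, 89.8, -25.5]
ft_force: [0.9, 0.1, -1.1]
finger_gap: 61.5
[ -0.23605697 141.59044847  30.66110457] [ 0.57632654  0.46209904 -1.2334332 ] 61.305996736997756 (array([-0.0013, -0.0002,  0.0493]), array([ 0.0017,  0.0035, -0.013 ]))
```

View pics/w18.png

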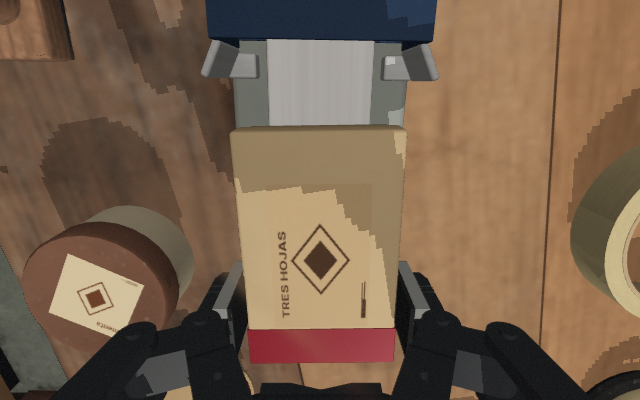

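```bash
python3 -m jog '[[[0,0,-0.001],[0,0,-0.006],-1],[[0,0,-0.002],[0,0,-0.006],-1],[[0,0,-0.002],[0,0,-0.006],-1],[[0,0,-0.003],[0,0,-0.006],-1],[[0,0,-0.003],[0,0,-0.006],-1]]' 40
```

```text
time: 19.72
tool_pos: [486.2, -104.4, 27.8]
tcp_rot: [-24.9, 89.9, -34.2]
ft_force: [-4.1, 0.4, 9.8]
finger_gap: 61.3
```

```bash
python3 -m jog '[[[0,0,0.001],[0,0,0],-1],[[0.001,0.005,0.001],[0,0,0],-1],[[0.002,0.011,0.001],[0,0,0],-1],[[0.003,0.017,0.001],[0,0,0],-1],[[0.004,0.023,0.001],[0,0,0],-1]]' 40
python3 - <<'E'
from h import *
from bench import r,vision
s=r.sense();cm=vision.camera_model("wrist");cv2.imwrite("pics/w19.png",vision.snapshot("wrist")[:,:,::-1])
p,Rc=cur(s);print(w2j(p),s["ft_force"],s["finger_gap"],need(s,j2w([1,78,80]),down(0)))
E
```

```text
time: 20.13
tool_pos: [490.3, -80.6, 27.9]
tcp_rot: [-21.3, 89.9, -30.6]
ft_force: [-0.9, -0.1, 0.2]
finger_gap: 60.8
[  0.42623312 117.41358127  27.87913096] [-0.90600961 -0.14541537  0.17938302] 60.82187751897569 (array([0.0061, 0.0389, 0.0521]), array([ 0.0013,  0.0021, -0.0067]))
```

View pics/w19.png

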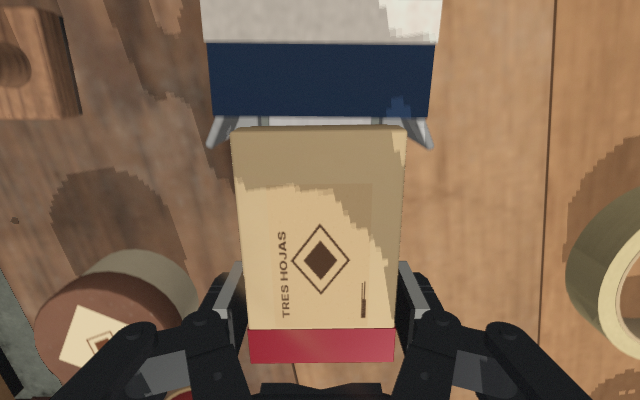

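```bash
python3 -m jog '[[[0.001,0.003,0],[0,0,0],-1],[[0.002,0.007,0],[0,0,0],-1],[[0.003,0.011,0],[0,0,0],-1],[[0.004,0.015,0],[0,0,0],-1],[[0.004,0.019,0],[0,0,0],-1]]' 40
python3 - <<'E'
from h import *
from bench import r,vision
s=r.sense();cv2.imwrite("pics/w20.png",vision.snapshot("wrist")[:,:,::-1])
p,Rc=cur(s);print(w2j(p),s["ft_force"],s["wrist_torque"],need(s,j2w([1,78,80]),down(0)))
E
```

```text
time: 20.6
tool_pos: [494.3, -61.9, 27.9]
tcp_rot: [-19.8, 89.9, -29.1]
ft_force: [-0.3, -1.3, 0.7]
finger_gap: 60.7
[-0.42318361 98.32213991 27.89125463] [-0.34437965 -1.28758936  0.73959764] [-0.20619971  0.05107346  0.00553133] (array([0.002 , 0.0203, 0.0521]), array([ 0.0012,  0.0021, -0.0065]))
```

View pics/w20.png

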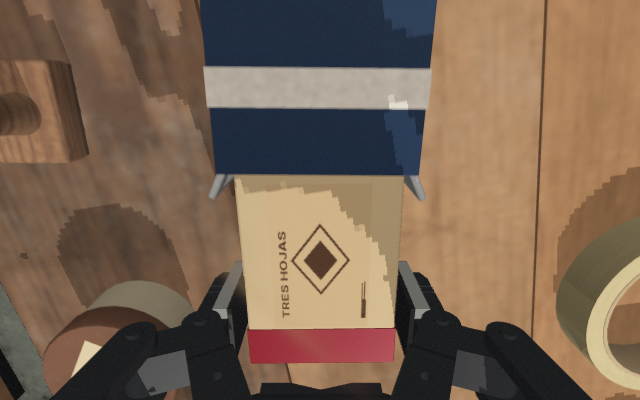

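The box has entered the sleeve cleanly with low forces. Continuing.

```bash
python3 -m jog '[[[0.001,0.004,0],[0,0,0],-1],[[0.001,0.008,0],[0,0,0],-1],[[0.002,0.012,0],[0,0,0],-1],[[0.003,0.016,0],[0,0,0],-1],[[0.003,0.019,0],[0,0,0],-1]]' 40
python3 -m jog '[[[0,0,0.0],[0,0,0],1],[[0,0,0],[0,0,0],1],[[0,0,0],[0,0,0],1],[[0,0,0],[0,0,0],1]]'
python3 - <<'E'
from h import *
from bench import r,vision
s=r.sense();cv2.imwrite("pics/w21.png",vision.snapshot("wrist")[:,:,::-1])
p,Rc=cur(s);print(w2j(p),s["ft_force"],need(s,j2w([0,170,120]),down(0)))
E
```

```text
time: 21.07
tool_pos: [497.3, -42.8, 27.9]
tcp_rot: [-18.8, 89.9, -28.0]
ft_force: [-0.3, -0.7, 0.7]
finger_gap: 61.3
time: 21.4
tool_pos: [497.1, -43.4, 27.9]
tcp_rot: [-22.0, 89.9, -31.3]
ft_force: [-0.5, 0.2, 0.3]
finger_gap: 85.5
[-4.36223115e-02  7.95899667e+01  2.78585127e+01] [-0.49536161  0.2420987   0.32089492] (array([-0.0152, -0.0891,  0.0921]), array([ 0.0012,  0.002 , -0.0064]))
```

View pics/w21.png

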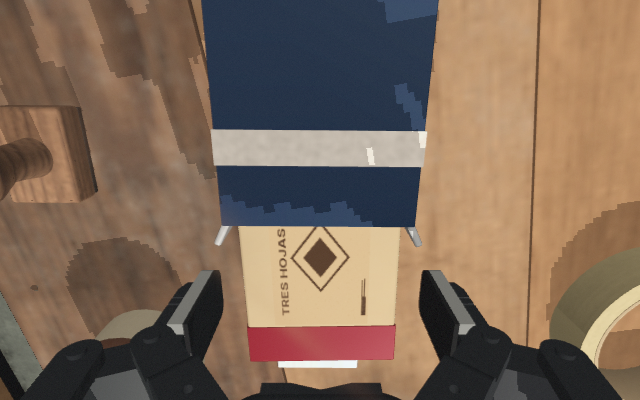

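```bash
python3 -m jog '[[[0,0,0.015],[0,0,0],1],[[0,0,0.04],[0,0,0],1],[[0,0,0.065],[0,0,0],1],[[-0.002,-0.012,0.075],[0,0,-0.006],-1],[[-0.006,-0.037,0.075],[0,0,-0.006],-1]]'
python3 -m jog '[[[-0.003,-0.02,0],[0,0,0],-1],[[-0.006,-0.036,-0.005],[0,0,0],-1],[[-0.006,-0.036,-0.02],[0,0,0],-1],[[-0.006,-0.036,-0.04],[0,0,0],-1],[[-0.006,-0.036,-0.04],[0,0,0],-1]]'
python3 - <<'E'
from h import *
from bench import r,vision
s=r.sense();cv2.imwrite("pics/w22.png",vision.snapshot("wrist")[:,:,::-1])
p,Rc=cur(s);print(w2j(p),s["ft_force"],s["finger_gap"],need(s,j2w([1,145,30]),down(0)))
E
```

```text
time: 21.87
tool_pos: [493.6, -80.0, 106.4]
tcp_rot: [-4.8, 89.5, -14.3]
ft_force: [0.8, -1.5, 0.8]
finger_gap: 63.8
time: 22.28
tool_pos: [482.1, -116.4, 58.9]
tcp_rot: [-179.4, 89.8, 170.9]
ft_force: [-0.9, 0.6, -1.0]
finger_gap: 0.5
[  2.4850154  154.14229121  58.90040582] [-0.87798277  0.58509067 -0.95237126] 0.5087855695276012 (array([ 0.003 ,  0.0088, -0.0289]), array([-0.0006, -0.0036,  0.0009]))
```

View pics/w22.png

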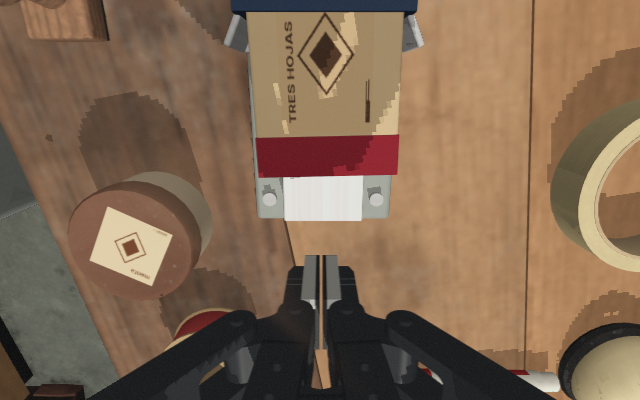

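```bash
python3 -m jog '[[[0.001,0,-0.012],[0,0,0],-1],[[0.002,0,-0.023],[0,0,0],-1],[[0.002,0,-0.028],[0,0,0],-1],[[0.003,0.006,-0.029],[0,0,0],-1],[[0.004,0.014,-0.029],[0,0,0],-1]]'
python3 -m jog '[[[0.001,0.006,0],[0,0,0],-1],[[0.002,0.012,0],[0,0,0],-1],[[0.003,0.018,0],[0,0,0],-1],[[0.004,0.024,0],[0,0,0],-1],[[0.005,0.03,0],[0,0,0],-1]]'
python3 - <<'E'
from h import *
from bench import r,vision
s=r.sense();cv2.imwrite("pics/w23.png",vision.snapshot("wrist")[:,:,::-1])
p,Rc=cur(s);print(w2j(p),s["ft_force"],s["finger_gap"],need(s,j2w([1,61,30]),down(0)))
E
```

```text
time: 22.75
tool_pos: [488.8, -101.9, 33.4]
tcp_rot: [-32.4, 89.9, -42.0]
ft_force: [-0.2, 0.1, 0.2]
finger_gap: -0.2
time: 23.17
tool_pos: [494.5, -71.7, 34.3]
tcp_rot: [-20.1, 89.8, -29.8]
ft_force: [-0.6, -1.6, 0.5]
finger_gap: -0.0
[ -2.30376695 107.90585025  34.31064155] [-0.58571795 -1.62460226  0.53727013] -0.006676627472179394 (array([ 0.0046,  0.0468, -0.0043]), array([ 0.0016,  0.0028, -0.0009]))
```

View pics/w23.png

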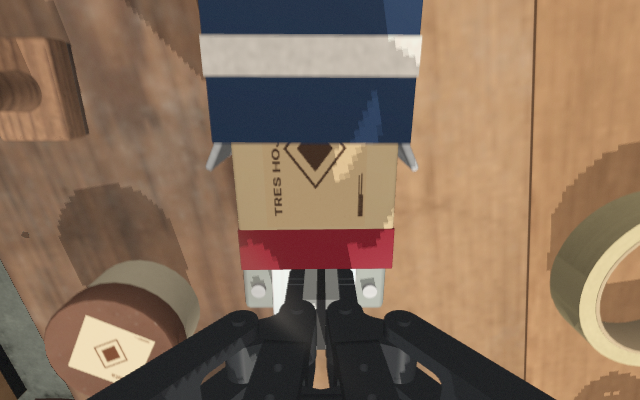

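```bash
python3 -m jog '[[[0.001,0.005,-0.001],[0,0,0],-1],[[0.001,0.01,-0.002],[0,0,0],-1],[[0.002,0.015,-0.002],[0,0,0],-1],[[0.002,0.02,-0.002],[0,0,0],-1],[[0.003,0.025,-0.002],[0,0,0],-1]]'
python3 -m jog '[[[0.001,0.004,0],[0,0,0],-1],[[0.001,0.007,0],[0,0,0],-1],[[0.002,0.01,0],[0,0,0],-1],[[0.002,0.013,0],[0,0,0],-1],[[0.002,0.015,0],[0,0,0],-1]]'
python3 - <<'E'
from h import *
from bench import r,vision
s=r.sense();cv2.imwrite("pics/w24.png",vision.snapshot("wrist")[:,:,::-1])
p,Rc=cur(s);print(w2j(p),s["ft_force"],s["finger_gap"],need(s,j2w([1,61,30]),down(0)))
E
```

```text
time: 23.63
tool_pos: [496.9, -46.8, 31.7]
tcp_rot: [-26.0, 89.9, -35.7]
ft_force: [0.1, -1.3, -0.4]
finger_gap: 0.3
time: 24.05
tool_pos: [499.2, -32.0, 31.9]
tcp_rot: [-20.6, 89.9, -30.2]
ft_force: [0.2, -0.1, -0.1]
finger_gap: -0.1
[-0.23334651 68.01283242 31.93061521] [ 0.19222752 -0.07714037 -0.05270678] -0.12578492300272717 (array([-0.    ,  0.0071, -0.0019]), array([ 0.0012,  0.0021, -0.0006]))
```

View pics/w24.png

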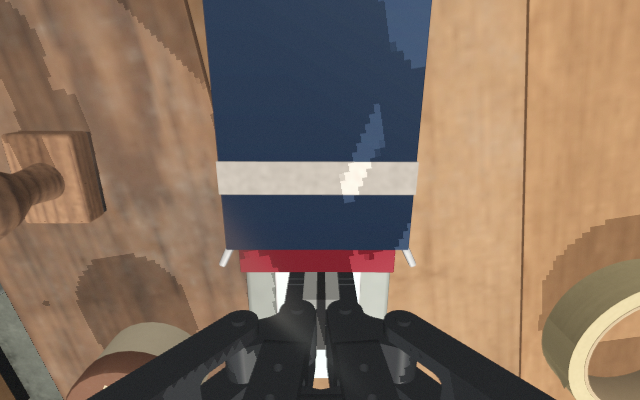

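```bash
python3 -m jog '[[[0,0.0015,0],[0,0,0],-1],[[0,0.003,0],[0,0,0],-1],[[0.001,0.0045,0],[0,0,0],-1],[[0.001,0.006,0],[0,0,0],-1]]'
python3 -m jog '[[[0,0.001,0],[0,0,0],-1],[[0,0.002,0],[0,0,0],-1]]'
python3 - <<'E'
from h import *
from bench import r
s=r.sense();p,Rc=cur(s);print(w2j(p),s["ft_force"])
E
```

```text
time: 24.43
tool_pos: [500.2, -26.2, 31.9]
tcp_rot: [-20.7, 89.9, -30.3]
ft_force: [0.1, -0.1, 0.1]
finger_gap: -0.1
time: 24.6
tool_pos: [500.1, -24.2, 31.9]
tcp_rot: [-22.2, 89.9, -31.8]
ft_force: [0.4, 0.2, 0.4]
finger_gap: -0.0
[ 0.14323851 60.18449565 31.9093169 ] [0.39142571 0.16953664 0.35807793]
```

```bash
python3 -m jog '[[[0,0.001,0],[0,0,0],-1],[[0,0.002,0],[0,0,0],-1]]'
python3 - <<'E'
from h import *
from bench import r,vision
s=r.sense();p,Rc=cur(s);print(w2j(p),s["ft_force"])
cv2.imwrite("pics/w25.png",vision.snapshot("wrist")[:,:,::-1])
E
```

```text
time: 24.77
tool_pos: [500.1, -22.2, 31.9]
tcp_rot: [-21.7, 89.9, -31.4]
ft_force: [-0.0, -0.8, -0.2]
finger_gap: 0.2
[ 0.48996241 58.23550014 31.89165395] [-0.01316551 -0.79160701 -0.16198869]
```

View pics/w25.png

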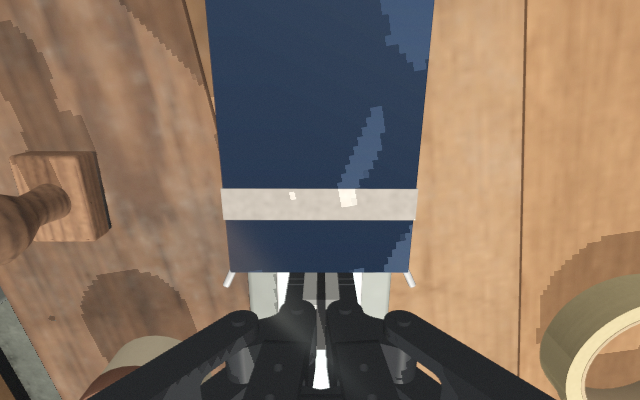

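```bash
python3 -m jog '[[[0,0.001,0],[0,0,0],-1],[[0,0.001,0],[0,0,0],-1]]'
python3 -m jog '[[[0,0.001,0],[0,0,0],-1],[[0,0.001,0],[0,0,0],-1]]'
python3 -m jog '[[[0,0.001,0],[0,0,0],-1],[[0,0.001,0],[0,0,0],-1]]'
```

```text
time: 24.98
tool_pos: [500.1, -21.4, 31.9]
tcp_rot: [-29.1, 89.8, -38.8]
ft_force: [-1.1, -2.7, 0.2]
finger_gap: 0.4
time: 25.15
tool_pos: [500.2, -21.4, 32.0]
tcp_rot: [-47.3, 89.8, -56.9]
ft_force: [-0.9, -6.4, 0.4]
finger_gap: -0.2
time: 25.32
tool_pos: [500.2, -21.3, 32.1]
tcp_rot: [-56.4, 89.7, -66.1]
ft_force: [-1.4, -12.2, 0.7]
finger_gap: -0.0
```

The push has come up firm against the back stops: the position is static while the force rises to 12 N. Backing off and checking.

```bash
python3 -m jog '[[[-0.001,-0.005,0],[0,0,0],-1],[[-0.003,-0.02,0],[0,0,0],-1],[[-0.007,-0.045,0.01],[0,0,0],-1],[[-0.01,-0.06,0.04],[0,0,0],-1],[[-0.013,-0.08,0.08],[0,0,0],-1]]'
python3 -m jog '[[[-0.003,-0.02,0.03],[0,0,0],-1],[[-0.007,-0.04,0.06],[0,0,0],-1],[[-0.01,-0.06,0.08],[0,0,0],-1],[[-0.013,-0.08,0.08],[0,0,0],-1],[[-0.013,-0.08,0.08],[0,0,0],-1]]'
python3 - <<'E'
from h import *
from bench import r,vision
vision.snapshot("top")
s=r.sense();p,Rc=cur(s);print(w2j(p),s["ft_force"])
cm=vision.camera_model("wrist");cv2.imwrite("pics/w26.png",vision.snapshot("wrist")[:,:,::-1])
for q in([-35,48.5,55],[35,48.5,55],[-31,50,50],[31,50,50],[-31,50,20],[31,50,20]):print(proj(cm,j2w(q)).round(1))
im=vision.snapshot("top");cv2.imwrite("pics/t26.png",cv2.resize(im[130:270,225:445,::-1],None,fx=3.6,fy=3.6,interpolation=cv2.INTER_CUBIC))
im=vision.snapshot("scene");cv2.imwrite("pics/s26.png",cv2.resize(im[145:290,270:390,::-1],None,fx=4,fy=4,interpolation=cv2.INTER_CUBIC))
E
```

```text
time: 25.73
tool_pos: [484.3, -97.3, 106.7]
tcp_rot: [170.2, 89.7, 160.6]
ft_force: [1.8, -0.9, 0.7]
finger_gap: -0.2
time: 26.15
tool_pos: [474.9, -181.2, 191.4]
tcp_rot: [-24.9, 89.6, -34.7]
ft_force: [-0.2, 0.1, -0.8]
finger_gap: 0.1
[ -0.54130211 217.41851201 189.8643137 ] [ 0.04534252  0.92826998 -0.7719824 ]
[370.6 -51. ]
[267.1 -50.9]
[363.7 -45.8]
[274.  -45.7]
[359.  -32.3]
[278.8 -32.2]
```

View pics/w26.png

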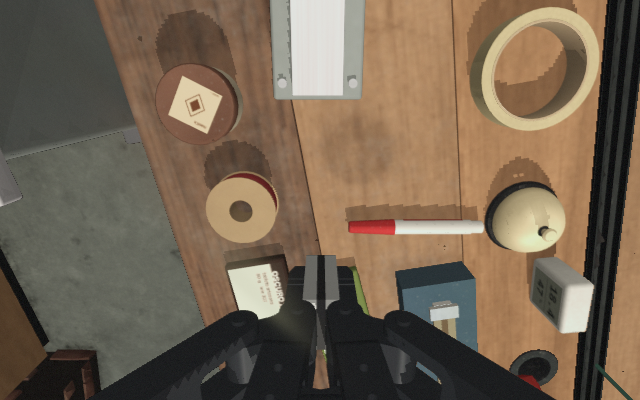

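View pics/t26.png

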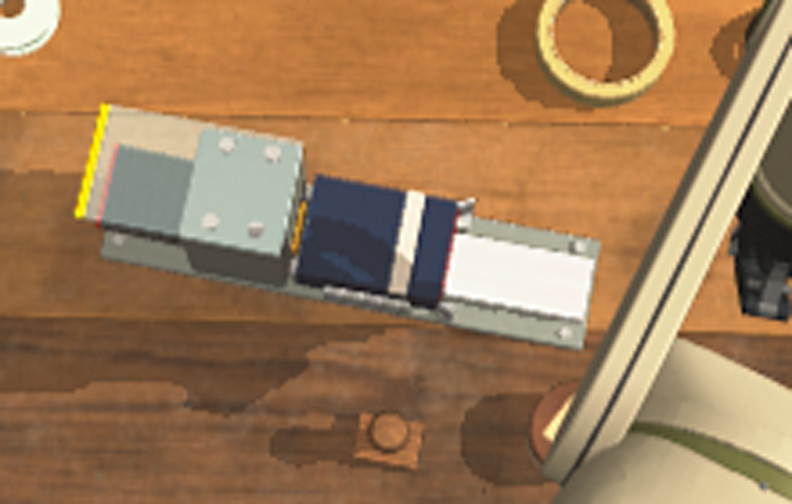

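View pics/s26.png

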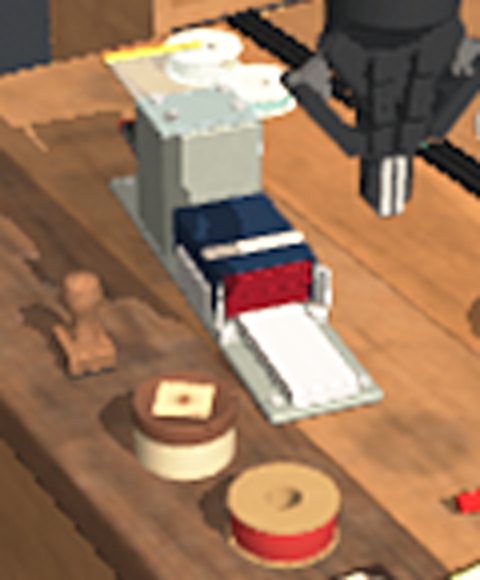

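The red end sits at the mouth with the same thin sliver showing as the plain end had at the start, near (450,270) in the top crop. The pedal is up, and the stamp, tin and spool are where they began.

```bash
python3 -c "
from bench import order
print(order.hand_in())"
```

```text
the job is handed in; nothing more can be done
None
```

The gift box is back in its sleeve the right way round, with the dark red end at the mouth, and I handed the job in at about 26 s of the 72 s allowed.

- **Pedal:** I pressed it down slowly to its stop. The position stopped changing while the force rose to about 20 N, and I held it there for more than 1 s. The box came out about 65 mm and the pedal sprang back up.
- **Turning the box:** I gripped the box and pulled it right out, to a centre of about jig y 115 mm. The last joint's range did not allow a half turn in one go. I turned it 90°, set it crosswise on the apron, regripped it with the gripper half-turned, and turned it 90° more.
- **Putting it back:** I slid the box into the sleeve held in the fingers. I then pushed it home with closed fingers until it met the back stops, where the force rose to 12 N with no further movement.

**Last checks:**
- The final top and scene pictures show the red end flush at the mouth, with the same thin sliver showing as the plain end had at the start. The pedal was up, the stamp, tin and spool had not visibly moved, and the arm was clear of everything.
- **Box position:** I did not measure the final box position in millimetres. It rests on the firm stop and the pictures. The wrist camera's last view did not include the mouth.
- **Force peak:** setting the box crosswise on the apron gave a brief wrist-force peak of about 38 N, which settled at once. That is close to the 40 N limit for the arm or gripper body, but only the held box was meant to be touching anything.
- **Jig pose:** the wrist-camera views differed from my jig estimate by about 1 mm sideways and 2–3 mm lengthwise. I corrected for the sideways part before inserting the box.

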